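# Build up the two-segment sanding drum on its studded hub

## Robot

A 6-joint arm with a two-finger parallel gripper is mounted at the origin on the work surface. World frame = base frame: x ahead of the robot, y to its left, z up, the work surface at z = 0. Lengths are in m, angles in rad, forces in N, time in s.
With the tool pointing down it reaches from about 0.25 to 0.775 m from the base axis. Payload 4 kg.
Tool frame: the origin (TCP) lies on the centre line of the jaws, within the pads' length; the fingertips stand arm.finger_overhang ahead of it and the grasp point (between the pads) lies 2 mm behind it (arm.finger_overhang is the distance from the TCP to the fingertips, in m); z points along the fingers, y is the direction in which the jaws open and shut (so a half turn about z gives the same grasp; the last joint's range is limited). The gripper opens to 94 mm and grips with 3 to 60 N. Pads are 16 mm wide; open, the fingers measure 119 mm over their backs; the gripper's body (75 mm by 177 mm) begins 78 mm behind the grasp point.
Start: joints at [1.031, 0.087, 1.371, -0, 1.684, -0.103], TCP at [0.233, 0.498, 0.223] pointing down, gripper open.
Joint ranges: [-3.1, 3.1], [-0.76, 2.03], [0.27, 2.55], [-1.08, 4.22], [0.17, 2.65], [-2.57, 2.57]. Speed limits (rad/s): [2.79, 2.79, 3.14, 3.14, 3.14, 3.14].

## Interface

Orientations are given as a unit quaternion [x, y, z, w].
In Python, from rig import sense, imaging, job_done, spotter, arm gives the robot as it stands.
- The arm moves only by the tool arm_command, never from a script. Its argument "steps" is a list of rows, each a list of 7 numbers: the shift along the tool's x, y, z in cm, then the turn, a rotation vector about the tool's x, y, z in rad, then the gripper command: -1 is shut, 1 is fully open, values between are in proportion. In form: [[dx, dy, dz, rx, ry, rz, fingers], ...]. A call has 1 to 20 rows; each row shifts and turns the commanded pose from where the row before left it, along the tool's axes as they then stand; what a row does not reach is not made up. A row lasts 1/12 s, in which the tool goes at most 41.7 mm and 7.16 degrees, less where a joint would pass 70% of its speed; a pose out of reach is approached as far as the arm can. A call is refused whole if a number of a shift passes 4.17 or a number of a turn 0.125, either way. A call with a gripper value outside its range is refused whole. The fingers move at their own pace and stop on an object; "grip_force" is the grip in N (left out, the last holds). Time passes only in rows, so rows that do not move let the fingers close. It gives the time, the measured TCP pose, the force and the opening at its end, in the units of the state.
- sense(): the state, without advancing time (a new reading comes with each control period).
- imaging.capture(name): name is "scene" or "top"; returns (picture, depth): 480x640x3 uint8, red, green, blue; 480x640 float32, m along the optical axis (not along the pixel's ray), 0 where there is no reading.
- imaging.camera_info(name): a dict with "fx", "fy", "cx", "cy" (pixels), "D" ([k1, k2, p1, p2, k3] as OpenCV has them; the pictures are not rectified), "R" (3x3) and "t" (3): a world point X has camera coordinates R X + t. Camera axes: x right, y down, z forward; pixel columns grow to the right and rows downward; lengths in m; the calibration is good to about 2 mm. A picture is of the moment at which its call begins. camera_info takes no time and is no camera call.
- job_done(): hands the job in, once; it reports no verdict.
Trained networks look in the newest picture that a camera, given by its name, has taken for a name from the list of things; names that differ only in an ending like _2 or _b are one class to them, and where a whole thing is asked for, a point or a joint stands for the part that bears it (a point fixed in the world has none). Each returns a list of dicts, best first, with "confidence" (0 to 1); they miss things now and then, are a little off and sometimes report something else, mostly with a low value. They report only what shows in the picture. A call takes as long as a camera call. They do not tell look-alikes from the thing itself.
- spotter.cut_out(camera, query): "mask" (480x640 bool, what is visible of it).
- spotter.pinpoint(camera, query): "point" ([x, y, z] in m, in world coordinates, good to about 4 mm: a listed point, or the origin of a listed thing).
The state is a dict: "time_s": time; "joints": joint angles; "joint_vel": joint speeds; "joint_efforts": joint torques, N m; "ee_pos": TCP position; "tool_rot": TCP orientation; "ft_force": force on the tool from outside, world axes, zero at the start; "torque": the same for the moment, N m; "finger_gap": finger opening in m.
Only numpy, scipy, OpenCV 4.12 (cv2) and the standard library are available. Lean on these libraries where they do the work, as an engineer would, in place of code of your own. Each camera call takes 0.05 s, during which the arm holds its last target.

## Task

Put the sanding drum together on the spindle unit: turn the three-hole segment that lies crooked on top of the studs until its holes line up and it sits fully home on the hub, then slide the other three-hole segment down over the studs until it lies flush on the first. Set the black cap over the spindle, flat on the drum, and last of all swing the black-knobbed lever fully over to its other end. The segment with four holes does not fit: leave it and everything else on the bench where they are.

Things in the scene. Friction and masses are not known exactly. Their poses are not given: they have to be found in the camera images.
- machine: grey spindle unit fixed to the bench; origin on its hub axis at bench height, z up, yaw within 0.5 rad of the world's. Base block 50 mm high, from x -80 to +80 and y -200 to +70 mm in this frame. On it the round hub, 54 mm diameter, its flat top face 80 mm above the bench, with three studs and a spindle (see hub_face)
- hub_face (a point): centre of the hub's top face, 80 mm above the bench, axes as the machine's. From it rise three dark studs, 7 mm diameter, 30 mm tall (tips 110 mm above the bench), on a 40 mm diameter circle at 0, 120 and 240 degrees from +x, and in the middle the spindle, 16 mm diameter, tip 142 mm above the bench, tapered at its end
- segA_center (a point): three-hole drum segment: plywood disc, thin brown abrasive rim, 62 mm diameter, 20 mm thick, flat, 90 g; bore 19 mm; three 11 mm through holes evenly spaced on a 40 mm circle, one on its +x axis. Point: its centre, 10 mm above its underside; z = its axis, up. Starts level on the stud tips, spindle through its bore (centre 120 mm above the bench), holes between the studs; fully home on the hub its centre is at 90 mm
- segB_center (a point): three-hole drum segment: plywood disc, thin brown abrasive rim, 62 mm diameter, 20 mm thick, flat, 90 g; bore 19 mm; three 11 mm through holes evenly spaced on a 40 mm circle, one on its +x axis. Point: its centre, 10 mm above its underside; z = its axis, up. Starts flat on the bench at the robot's left; home on the first segment its centre is 110 mm above the bench, the stud tips half-way up its holes
- segC_center (a point): four-hole drum segment: plywood disc, thin brown abrasive rim, 62 mm diameter, 20 mm thick, flat, 90 g; bore 19 mm; four 11 mm through holes evenly spaced on a 40 mm circle, one on its +x axis. Point: its centre, 10 mm above its underside; z = its axis, up. Flat on the bench at the robot's left; does not fit the studs, stays where it is
- cap_center (a point): black round cap with a ribbed side, 42 mm diameter (shallow ribs), 28 mm high, about 60 g, standing open end down on the bench to the robot's left; blind bore 19.6 mm wide and 24 mm deep from below. This point is its centre, 14 mm above its underside. In place its underside is on the second segment, this point 134 mm above the bench
- lever (a joint): angle of the lever on the machine's base, 0 = leaning towards the machine's -x side, 1.0 = fully over towards its +x side; it starts between 0 and 0.15 and stays where it is left, needs about 1 N at the knob. It turns about an axis along the machine's y, 72 mm above the bench at machine x = 0, y = -150 mm
- lever_tip (a point): centre of the lever's black knob, a 26 mm ball on a 10 mm rod, 80 mm from the lever's axis; about 142 mm above the bench at both ends of its swing and 152 mm in the middle
- pencil: flat carpenter's pencil, 175 x 14 x 8 mm, lying; bystander, origin under its middle
- glue: white plastic glue bottle, 56 mm diameter, 130 mm tall; bystander, origin under its middle
- tape: grey tape measure, 52 x 42 x 30 mm; bystander, origin under its middle
- screwdriver: screwdriver with a wooden handle, lying along its x axis; bystander
- giftbox: closed pine box, 100 x 120 x 70 mm; bystander, origin under its middle
- brush: bench brush with a wooden handle, lying along its x axis; bystander
Mind the look-alikes: they are no part of the job. What is shaped like the part that bears segA_center but green, orange or pink is not meant.

How it is judged:
On the way, in this order (a step that is already met when the one before it is completed fails the run):
1. the three-hole segment that lay on the studs is turned and sits fully home on the hub (z of segA_center in the frame of machine between 0.087 and 0.093 m and horizontal distance between segA_center and hub_face below 0.005 m and angle between segA_center's own z axis and vertical below 0.06 rad), for 0.2 s.
2. the other three-hole segment is over the studs and lies flush on the first (all of step 1 and z of segB_center in the frame of machine between 0.107 and 0.113 m and horizontal distance between segB_center and hub_face below 0.005 m and angle between segB_center's own z axis and vertical below 0.06 rad), for 0.2 s.
3. the cap is over the spindle, flat on the drum (all of step 2 and z of cap_center in the frame of machine between 0.131 and 0.137 m and horizontal distance between cap_center and hub_face below 0.005 m and angle between cap_center's own z axis and vertical below 0.06 rad), for 0.2 s.
4. the lever is fully over (value of joint lever above 0.85 rad), for 0.2 s.
At the end, for the whole second after the job is handed in: Both three-hole segments lie home on the hub over the studs and the cap flat on them (each centre within 3 mm of its height, within 5 mm of the hub axis, tilted under 0.06 rad) and at rest; the lever is past 0.85 of its 1.0 rad; the four-hole segment is within 30 mm of where it began (all of step 3 and value of joint lever above 0.85 rad and distance of segC_center from where it was at the start of the episode below 0.03 m and linear speed of each of segA, segB, cap below 0.02 m/s); the robot touches nothing.
It fails at once if the four-hole segment is moved more than 30 mm (distance of segC_center from where it was at the start of the episode above 0.03 m).
It fails at once if a bystander is moved more than 40 mm (distance of any of pencil, glue, tape, screwdriver, giftbox, brush from where it was at the start of the episode above 0.04 m).
It also fails if it takes over 72 s, if anything falls off the work surface, if the arm or the gripper's body presses on something with over 40 N, if the wrist force passes 120 N, or if a joint passes its speed limit or range.

## Working session

There is one attempt and no reset: what is moved stays moved. The work goes in short steps, Python scripts to look and compute and a tool call to move; the robot and the scene stay as the last step left them, time stands still between calls to the robot, and variables do not carry over. Pictures are saved under pics/ and viewed, and the job is handed in when it is done.

Besides the shell and the picture viewer there is one more tool, called in YAML: its name, and indented under it one key for each argument. arm_command: Moves the arm, as the interface text tells. Its arguments: {"type":"object","properties":{"steps":{"type":"array","items":{"type":"array","items":{"type":"number"}}},"grip_force":{"type":"number"}},"required":["steps"]}

```bash
ls; mkdir -p pics
cat > h.py <<'E'
import numpy as np, cv2
from rig import sense, imaging, job_done, spotter, arm
E
python3 - <<'E'
from h import *
print(sense()); print(arm, [a for a in dir(arm) if a[0]!='_'], arm.finger_overhang)
for n in ("scene","top"):
    p,d=imaging.capture(n); cv2.imwrite(f"pics/{n}0.png",p[:,:,::-1]); np.savez(f"pics/{n}0.npz",p=p,d=d)
    i=imaging.camera_info(n); print(n,{k:np.round(v,4).tolist() for k,v in i.items()})
E
```

```text
pics
{'time_s': 0.0, 'joints': array([ 1.03090840e+00,  8.79471950e-02,  1.37224160e+00,  1.58822133e-05,
        1.68361416e+00, -1.03097938e-01]), 'joint_vel': array([ 0.00038318, -0.00089062,  0.00053594, -0.00075053,  0.00170526,
        0.00059849]), 'joint_efforts': array([-5.93054792e-04, -3.40188432e+01, -3.02425504e+01,  7.17495452e-02,
        3.30845872e-02, -2.06522591e-04]), 'ee_pos': array([0.2324002 , 0.49791921, 0.22131484]), 'tool_rot': array([ 2.16662026e-01,  9.76246047e-01, -1.04603466e-03, -3.56696593e-04]), 'ft_force': array([-0.24379094, -0.51718003, -0.04297581]), 'torque': array([ 0.01617277, -0.02775807,  0.0162603 ]), 'finger_gap': 0.09385675460711305}
<Robot object at 0x7fc96135be00> ['Unreachable', 'finger_overhang'] 0.017
scene {'fx': 484.4689, 'fy': 484.4689, 'cx': 310.8163, 'cy': 244.7015, 'D': [-0.0446, 0.0, 0.0, 0.0, 0.0], 'R': [[-0.8581, 0.5133, -0.0143], [0.3555, 0.5738, -0.7378], [-0.3705, -0.6382, -0.6748]], 't': [0.4789, -0.1169, 1.3454]}
top {'fx': 472.5962, 'fy': 472.5962, 'cx': 318.8884, 'cy': 237.5956, 'D': [-0.0194, 0.0, 0.0, 0.0, 0.0], 'R': [[-0.0233, -0.9997, -0.0001], [-0.9822, 0.0229, -0.1866], [0.1865, -0.0042, -0.9824]], 't': [0.0145, 0.5717, 1.1131]}
```

View pics/scene0.png

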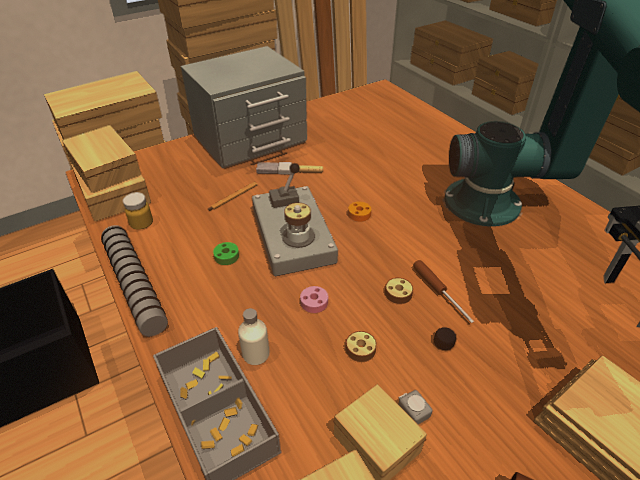

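View pics/top0.png

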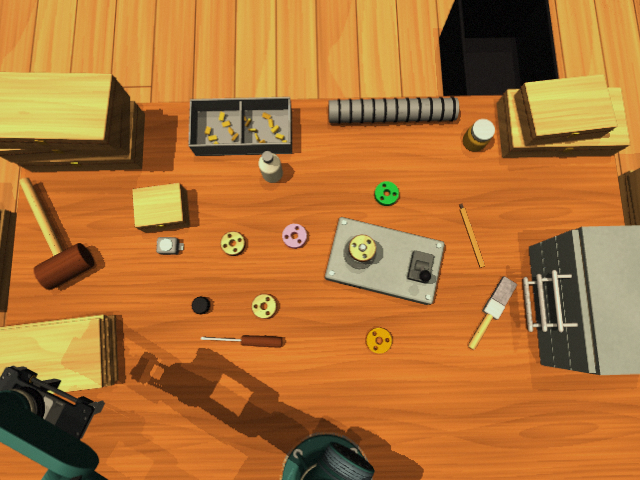

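```bash
cat >> h.py <<'E'
def rays(n,uv):
    i=imaging.camera_info(n); K=np.array([[i['fx'],0,i['cx']],[0,i['fy'],i['cy']],[0,0,1]])
    q=cv2.undistortPoints(np.array(uv,float).reshape(-1,1,2),K,np.array(i['D'],float)).reshape(-1,2)
    R=np.array(i['R']);t=np.array(i['t'])
    return -R.T@t, np.c_[q,np.ones(len(q))]@R
def atz(n,uv,z):
    o,d=rays(n,uv); z=np.atleast_1d(z); return o+d*((z-o[2])/d[:,2])[:,None]
def proj(n,X):
    i=imaging.camera_info(n); K=np.array([[i['fx'],0,i['cx']],[0,i['fy'],i['cy']],[0,0,1]])
    return cv2.projectPoints(np.array(X,float).reshape(-1,1,3),cv2.Rodrigues(np.array(i['R']))[0],np.array(i['t'],float),K,np.array(i['D'],float))[0].reshape(-1,2)
def crop(p,c,r,s):
    return cv2.resize(p[c[1]-r:c[1]+r,c[0]-r:c[0]+r,::-1],None,fx=s,fy=s,interpolation=cv2.INTER_CUBIC)
E
python3 - <<'E'
from h import *
p=np.load("pics/top0.npz")['p']; s=np.load("pics/scene0.npz")['p']
a=np.hstack([crop(p,c,25,5) for c in [(233,243),(264,306),(362,248)]])
b=np.hstack([crop(s,c,25,5) for c in [(361,346),(399,290),(297,218)]])
cv2.imwrite("pics/crop1.png",np.vstack([a,b]))
for n in("top","scene"):
  if n: imaging.capture(n)
  for q in("machine","hub_face","segA_center","segB_center","segC_center","cap_center","lever_tip"):
    try:
      for r in spotter.pinpoint(n,q): print(n,q,np.round(r['point'],4),round(r['confidence'],2), proj(n,r['point']).round().tolist())
    except Exception as e: print(n,q,e)
E
```

```text
top machine [ 0.5363 -0.0964 -0.0027] 0.84 [[357.0, 254.0]]
top hub_face [ 0.535  -0.0977  0.0816] 0.93 [[360.0, 250.0]]
top segA_center [ 0.5346 -0.098   0.123 ] 0.93 [[362.0, 247.0]]
top segA_center [ 0.6952 -0.1749  0.0114] 0.73 [[385.0, 193.0]]
top segA_center [ 0.323  -0.1394  0.0118] 0.68 [[378.0, 339.0]]
top segA_center [0.5916 0.0684 0.0107] 0.63 [[293.0, 234.0]]
top segB_center [0.4104 0.145  0.0082] 0.56 [[263.0, 306.0]]
top segB_center [ 0.5375 -0.099   0.0809] 0.48 [[361.0, 249.0]]
top segC_center [0.5741 0.2264 0.0104] 0.55 [[231.0, 242.0]]
top cap_center [0.4179 0.3007 0.0103] 0.55 [[201.0, 304.0]]
top lever_tip [ 0.5668  0.3858 -0.0053] 0.73 [[171.0, 247.0]]
top lever_tip [ 0.4638 -0.2281  0.1434] 0.61 [[422.0, 275.0]]
scene machine [ 0.5336 -0.0982  0.0026] 0.75 [[299.0, 251.0]]
scene machine [0.5723 0.2262 0.0125] 0.28 [[362.0, 347.0]]
scene hub_face [ 0.5337 -0.0953  0.0809] 0.55 [[299.0, 227.0]]
scene segA_center [ 0.6964 -0.1712  0.0128] 0.75 [[227.0, 254.0]]
scene segA_center [ 0.3203 -0.1414  0.012 ] 0.7 [[359.0, 210.0]]
scene segA_center [0.585  0.0639 0.0153] 0.58 [[315.0, 297.0]]
scene segA_center [ 0.5709 -0.3952 -0.0019] 0.47 [[236.0, 196.0]]
scene segB_center [0.4074 0.1446 0.0091] 0.71 [[401.0, 291.0]]
scene segC_center [0.5704 0.2257 0.0135] 0.98 [[363.0, 346.0]]
scene segC_center [ 0.3812 -0.4197  0.0043] 0.72 [[290.0, 170.0]]
scene lever_tip [ 0.4634 -0.2334  0.1484] 0.56 [[295.0, 167.0]]
```

View pics/crop1.png

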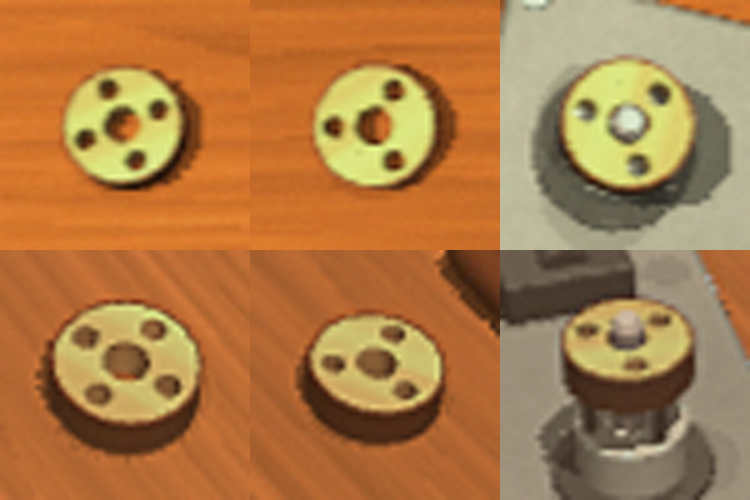

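```bash
cat >> h.py <<'E'
def cloud(n,d):
    i=imaging.camera_info(n)
    v,u=np.mgrid[0:480,0:640]; o,r=rays(n,np.c_[u.ravel(),v.ravel()])
    return (o+r*d.ravel()[:,None]).reshape(480,640,3)
def disc(n,p,d,c,z,rad=.031,tol=.005):
    "rectified view at height z about c (world xy), 0.25mm/px; x up, y left"
    g=np.arange(-45,45.01,.25)/1000
    X=np.stack([c[0]-g[:,None]+0*g[None],c[1]-g[None]+0*g[:,None],z+0*g[:,None]*g[None]],-1)
    uv=proj(n,X.reshape(-1,3)).astype(np.float32).reshape(len(g),len(g),2)
    return cv2.remap(p,uv[...,0],uv[...,1],cv2.INTER_CUBIC)
E
python3 - <<'E'
from h import *
for n in("top","scene"):
    f=np.load(f"pics/{n}0.npz");p,d=f['p'],f['d'];P=cloud(n,d)
    near=(np.abs(P[...,0]-.53)<.2)&(np.abs(P[...,1]+.16)<.22)
    m=near&(np.abs(P[...,2]-.05)<.004); q=P[m]
    r=cv2.minAreaRect((q[:,:2]*1000).astype(np.float32)); print(n,m.sum(),np.median(q[:,2]),r)
    for nm,c,z in(("A",(.535,-.0975),.13),("B",(.409,.145),.02),("C",(.572,.226),.02)):
        m=(np.hypot(P[...,0]-c[0],P[...,1]-c[1])<.045)&(np.abs(P[...,2]-z)<.006); q=P[m]
        r=cv2.minEnclosingCircle((q[:,:2]*1000).astype(np.float32)); print(nm,m.sum(),np.median(q[:,2]),r)
        cv2.imwrite(f"pics/r_{n}{nm}.png",disc(n,p,d,c,z)[...,::-1])
    m=(np.hypot(P[...,0]-.418,P[...,1]-.3)<.04)&(np.abs(P[...,2]-.028)<.005);q=P[m]
    print("cap",m.sum(),q[:,2].mean() if len(q) else 0,cv2.minEnclosingCircle((q[:,:2]*1000).astype(np.float32)) if len(q) else 0)
import numpy as np
im=[np.hstack([cv2.imread(f"pics/r_{n}{k}.png")[::1,::1][:, :] for k in "ABC"]) for n in("top","scene")]
o=np.vstack(im); cv2.imwrite("pics/r_all.png",cv2.resize(o,(798,532)))
E
```

```text
top 5080 0.05029695107769905 ((514.8611450195312, -158.82296752929688), (269.7735595703125, 159.87449645996094), 74.51261138916016)
A 480 0.13045159193798816 ((533.2625122070312, -96.15560150146484), 31.576339721679688)
B 406 0.020353804583778112 ((409.8647766113281, 143.4349822998047), 30.88709831237793)
C 380 0.02011297509743326 ((570.97900390625, 222.91163635253906), 31.585830688476562)
cap 227 0.02756018635195453 ((415.0610656738281, 297.98370361328125), 21.668983459472656)
scene 2632 0.0515778693961097 ((519.33056640625, -158.14862060546875), (271.4955139160156, 160.15846252441406), 74.6632308959961)
A 380 0.13147286087674626 ((534.4796142578125, -96.0210952758789), 33.20438003540039)
B 464 0.021003618681385727 ((412.61444091796875, 141.67828369140625), 32.938262939453125)
C 591 0.02082994032808483 ((573.5701293945312, 222.90118408203125), 32.645992279052734)
cap 285 0.028060271293142078 ((418.0675964355469, 301.1850280761719), 22.198495864868164)
```

View pics/r_all.png

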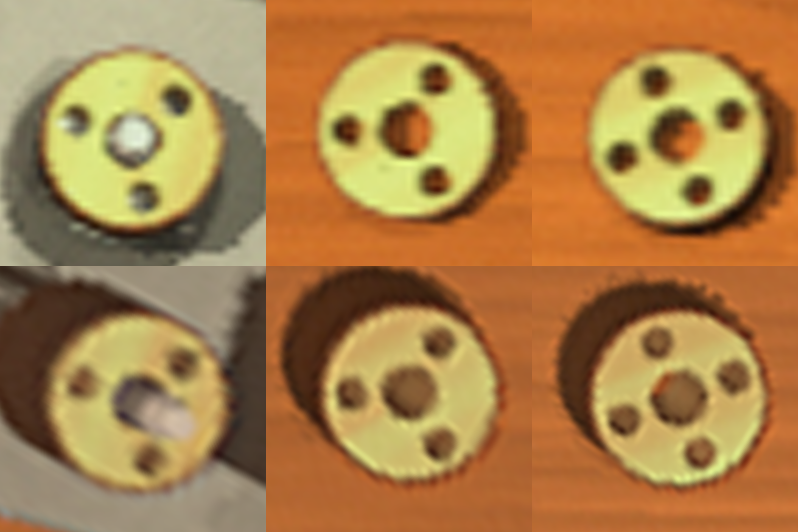

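```bash
cat >> h.py <<'E'
def holes(n,p,c,z,thr=.62):
    im=disc(n,p,None,c,z); g=cv2.cvtColor(im,cv2.COLOR_RGB2HSV)[...,2].astype(float)
    ply=(im[...,0].astype(int)-im[...,2]>50)&(im[...,1]>.72*im[...,0])&(g>110)
    m=ply.astype(np.uint8); m=cv2.morphologyEx(m,cv2.MORPH_OPEN,np.ones((3,3)))
    nn,l,s,_=cv2.connectedComponentsWithStats(m); k=1+np.argmax(s[1:,4]); m=(l==k).astype(np.uint8)
    cs,h=cv2.findContours(m,cv2.RETR_CCOMP,cv2.CHAIN_APPROX_NONE)
    w=lambda q:(c[0]+.045-q[1]*.00025, c[1]+.045-q[0]*.00025)
    o=max((x for x,hh in zip(cs,h[0]) if hh[3]<0),key=cv2.contourArea)
    e=cv2.fitEllipse(cv2.convexHull(o)); C=w(e[0]); out=[]
    for x,hh in zip(cs,h[0]):
        if hh[3]>=0 and cv2.contourArea(x)>150:
            M=cv2.moments(x); q=w((M['m10']/M['m00'],M['m01']/M['m00'])); v=np.subtract(q,C)
            out.append((round(np.hypot(*v)*1e3,1),round(np.degrees(np.arctan2(v[1],v[0])),1),round(cv2.contourArea(x)*.0625,1)))
    return np.round(C,4),np.round(np.array(e[1])*.25,1),out
E
python3 - <<'E'
from h import *
for n in("top","scene"):
    p=np.load(f"pics/{n}0.npz")['p']
    for nm,c,z in(("A",(.535,-.0965),.13),("B",(.410,.143),.02),("C",(.572,.224),.02)):
        print(n,nm,holes(n,p,c,z))
    # cap
    im=disc(n,p,None,(.417,.3),.028); cv2.imwrite(f"pics/cap_{n}.png",im[...,::-1])
    m=(im.max(-1)<60).astype(np.uint8); cs,_=cv2.findContours(m,0,1); o=max(cs,key=cv2.contourArea); e=cv2.fitEllipse(o); print("cap",.417+.045-e[0][1]*.00025,.3+.045-e[0][0]*.00025,np.array(e[1])*.25)
E
```

```text
top A (array([ 0.5334, -0.0975]), array([61.8, 62.8]), [(np.float64(20.9), np.float64(-170.5), 64.6), (np.float64(1.0), np.float64(167.0), 239.6), (np.float64(20.2), np.float64(74.8), 63.1), (np.float64(19.2), np.float64(-50.3), 61.8)])
top B (array([0.4098, 0.142 ]), array([59.6, 61.4]), [(np.float64(19.6), np.float64(-151.5), 60.1), (np.float64(20.5), np.float64(90.2), 58.3), (np.float64(0.3), np.float64(68.3), 230.7), (np.float64(19.8), np.float64(-28.8), 62.5)])
top C (array([0.5706, 0.2214]), array([59.6, 61.3]), [(np.float64(19.4), np.float64(-159.9), 57.5), (np.float64(20.3), np.float64(109.7), 62.4), (np.float64(0.4), np.float64(56.6), 229.5), (np.float64(19.4), np.float64(-67.2), 55.9), (np.float64(20.4), np.float64(22.2), 58.7)])
cap 0.4148650970458984 0.2956798400878906 [42.32876205 44.93458176]
scene A (array([ 0.5337, -0.0991]), array([61.6, 62.2]), [(np.float64(19.9), np.float64(-170.1), 36.0), (np.float64(4.5), np.float64(-113.4), 374.0), (np.float64(20.3), np.float64(71.0), 34.0), (np.float64(20.0), np.float64(-48.5), 39.0)])
scene B (array([0.4109, 0.1411]), array([58.8, 59.1]), [(np.float64(20.0), np.float64(-150.6), 58.3), (np.float64(20.4), np.float64(91.0), 61.0), (np.float64(0.7), np.float64(74.5), 206.5), (np.float64(19.5), np.float64(-29.1), 54.8)])
scene C (array([0.5719, 0.2212]), array([58.7, 59.3]), [(np.float64(19.9), np.float64(-159.1), 63.9), (np.float64(20.0), np.float64(111.8), 66.5), (np.float64(0.5), np.float64(61.2), 244.7), (np.float64(20.0), np.float64(-68.7), 63.2), (np.float64(20.2), np.float64(21.3), 65.5)])
cap 0.425998046875 0.30558455276489255 [42.6688652  57.96109009]
```

arm_command:
  steps:
    - [-2.62,-2.06,0,0,0,0,0.75]
    - [-2.62,-2.06,0,0,0,0,0.75]
    - [-2.62,-2.06,0,0,0,0,0.75]
    - [-2.62,-2.06,0,0,0,0,0.75]
    - [-2.62,-2.06,0,0,0,0,0.75]
    - [-2.62,-2.06,0,0,0,0,0.75]
    - [-2.62,-2.06,0,0,0,0,0.75]
    - [-2.62,-2.06,0,0,0,0,0.75]
    - [-2.62,-2.06,0,0,0,0,0.75]
    - [-2.62,-2.06,0,0,0,0,0.75]
    - [-2.62,-2.06,0,0,0,0,0.75]
    - [-2.62,-2.06,0,0,0,0,0.75]
    - [-2.62,-2.06,0,0,0,0,0.75]
    - [-2.62,-2.06,0,0,0,0,0.75]
    - [-2.62,-2.06,0,0,0,0,0.75]
    - [-2.62,-2.06,0,0,0,0,0.75]
    - [-2.62,-2.06,0,0,0,0,0.75]
    - [-2.62,-2.06,0,0,0,0,0.75]
    - [-2.62,-2.06,0,0,0,0,0.75]
    - [-2.62,-2.06,0,0,0,0,0.75]
  grip_force: 10

```text
time_s: 2.57
ee_pos: [0.5337, -0.0983, 0.2226]
tool_rot: [0.217, 0.976, 0.0, 0.0]
ft_force: [0.5, 1.1, 0.4]
finger_gap: 0.0821
```

arm_command:
  steps:
    - [0,0,0,0,0,0.1235,0.75]
    - [0,0,0,0,0,0.1235,0.75]
    - [0,0,0,0,0,0.1235,0.75]
    - [0,0,0,0,0,0.1235,0.75]
    - [0,0,0,0,0,0.1235,0.75]
    - [0,0,0,0,0,0.1235,0.75]
    - [0,0,0,0,0,0.1235,0.75]
    - [0,0,0,0,0,0.1235,0.75]
    - [0,0,0,0,0,0.1235,0.75]
    - [0,0,0,0,0,0.1235,0.75]
    - [0,0,0,0,0,0.1235,0.75]
    - [0,0,0,0,0,0.1235,0.75]
    - [0,0,0,0,0,0.1235,0.75]
    - [0,0,0,0,0,0,0.75]
    - [0,0,0,0,0,0,0.75]

```text
time_s: 3.82
ee_pos: [0.5332, -0.0966, 0.2225]
tool_rot: [0.852, 0.524, 0.0, -0.0]
ft_force: [-0.2, -0.3, 0.7]
finger_gap: 0.0823
```

```bash
cat >> h.py <<'E'
def go(target,yaw=None):
    "report tool-frame shift (cm) to world target and turn about tool z (rad) to have tool y at world yaw (deg, mod 180)"
    from scipy.spatial.transform import Rotation as Ro
    s=sense(); R=Ro.from_quat(s['tool_rot']).as_matrix()
    th=np.degrees(np.arctan2(R[1,1],R[0,1]))
    print('t',round(s['time_s'],2),'pos',np.round(s['ee_pos'],4),'ythta',round(th,2),'tilt',np.round(R[:2,2],4),'gap',round(s['finger_gap'],4),'F',np.round(s['ft_force'],1),'T',np.round(s['torque'],2))
    if target is not None: print('shift cm',np.round(R.T@(np.array(target)-s['ee_pos'])*100,2))
    if yaw is not None: print('turn',round(np.radians(-((yaw-th+90)%180-90)),4))
E
python3 -c "
from h import *
go((.534,-.0965,.12),-27)"
```

```text
t 3.82 pos [ 0.5332 -0.0966  0.2225] ythta -26.83 tilt [0.     0.0001] gap 0.0823 F [-0.2 -0.3  0.7] T [-0.02  0.13  0.01]
shift cm [ 0.05  0.07 10.25]
turn 0.0029
```

arm_command:
  steps:
    - [0.05,0.07,2.5,0,0,0,0.75]
    - [0,0,2.5,0,0,0,0.75]
    - [0,0,2.5,0,0,0,0.75]
    - [0,0,1.5,0,0,0,0.75]
    - [0,0,1.0,0,0,0,0.75]
    - [0,0,0.2,0,0,0,0.75]
    - [0,0,0,0,0,0,-1]
    - [0,0,0,0,0,0,-1]
    - [0,0,0,0,0,0,-1]
    - [0,0,0,0,0,0,-1]
    - [0,0,0,0,0,0,-1]
    - [0,0,0,0,0,0,-1]

```text
time_s: 4.82
ee_pos: [0.535, -0.0967, 0.1221]
tool_rot: [0.853, 0.522, 0.001, 0.001]
ft_force: [0.1, -0.2, 3.8]
finger_gap: 0.0616
```

Run:
```python
from h import *
go((.534,-.0965,.12),6.4)
p=[]
for n,c in(("top",(362,248)),("scene",(297,215))):
    a,d=imaging.capture(n); p.append(crop(a,c,40,7))
cv2.imwrite("pics/g1.png",cv2.resize(np.hstack(p),(800,400)))
```

```text
t 4.82 pos [ 0.535  -0.0967  0.1221] ythta -27.0 tilt [ 0.003  -0.0007] gap 0.0616 F [ 0.1 -0.2  3.8] T [-0.02  0.19  0.05]
shift cm [-0.03 -0.09  0.21]
turn -0.5829
```

View pics/g1.png

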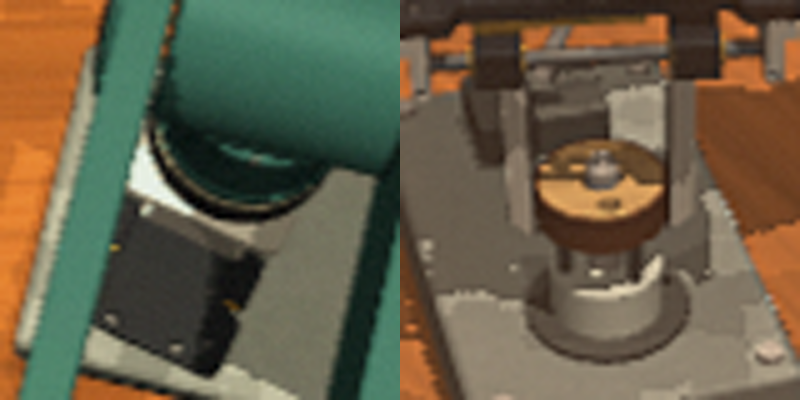

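arm_command:
  steps:
    - [0,0,0,0,0,-0.1,-1]
    - [0,0,0,0,0,-0.1,-1]
    - [0,0,0,0,0,-0.1,-1]
    - [0,0,0,0,0,-0.1,-1]
    - [0,0,0,0,0,-0.1,-1]
    - [0,0,0,0,0,-0.083,-1]
    - [0,0,0,0,0,0,-1]
    - [0,0,0,0,0,0,-1]

```text
time_s: 5.58
ee_pos: [0.5336, -0.0963, 0.1198]
tool_rot: [0.667, 0.745, -0.0, -0.001]
ft_force: [1.0, 0.8, -0.3]
finger_gap: 0.0612
```

arm_command:
  steps:
    - [0,0,0.15,0,0,0,-1]
    - [0,0,0.15,0,0,0,-1]
    - [0,0,0.15,0,0,0,-1]
    - [0,0,0.15,0,0,0,-1]
    - [0,0,0,0,0,0,-1]
    - [0,0,0,0,0,0,-1]

```text
time_s: 6.08
ee_pos: [0.5339, -0.0964, 0.1142]
tool_rot: [0.667, 0.745, -0.0, -0.0]
ft_force: [0.5, -0.1, -1.2]
finger_gap: 0.0615
```

Run:
```python
from h import *
go((.534,-.0965,.09),6.4)
```

```text
t 6.08 pos [ 0.5339 -0.0964  0.1142] ythta 6.38 tilt [-0.0004  0.0002] gap 0.0615 F [ 0.5 -0.1 -1.2] T [-0.08  0.06 -0.05]
shift cm [-0.01  0.01  2.42]
turn -0.0004
```

arm_command:
  steps:
    - [0,0,0.4,0,0,0,-1]
    - [0,0,0.4,0,0,0,-1]
    - [0,0,0.4,0,0,0,-1]
    - [0,0,0.4,0,0,0,-1]
    - [0,0,0.4,0,0,0,-1]
    - [0,0,0.3,0,0,0,-1]
    - [0,0,0.2,0,0,0,-1]
    - [0,0,0,0,0,0,-1]
    - [0,0,0,0,0,0,-1]

```text
time_s: 6.83
ee_pos: [0.5338, -0.0965, 0.0916]
tool_rot: [0.667, 0.745, -0.0, 0.0]
ft_force: [-4.3, 1.3, 8.2]
finger_gap: 0.0616
```

Run:
```python
from h import *
go((.534,-.0965,.09),6.4)
a,d=imaging.capture("scene"); cv2.imwrite("pics/g2.png",crop(a,(297,220),40,8))
```

```text
t 6.83 pos [ 0.5338 -0.0965  0.0916] ythta 6.4 tilt [ 0.0001 -0.0003] gap 0.0616 F [-4.3  1.3  8.2] T [0.13 1.04 0.04]
shift cm [-0.    0.02  0.16]
turn -0.0001
```

View pics/g2.png

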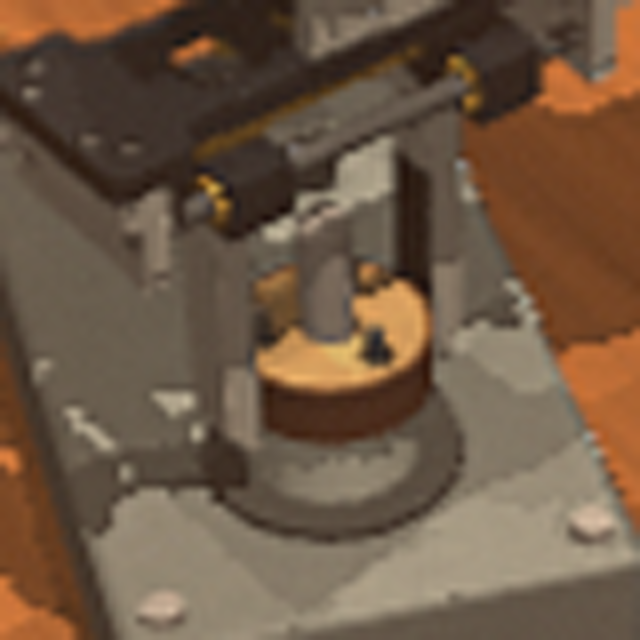

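arm_command:
  steps:
    - [0,0,0,0,0,0,0.75]
    - [0,0,0,0,0,0,0.75]
    - [0,0,0,0,0,0,0.75]
    - [0,0,0,0,0,0,0.75]
    - [0,0,-2.0,0,0,0,0.75]
    - [0,0,-4.0,0,0,0,0.75]
    - [0,0,-4.0,0,0,0,0.75]
    - [0,0,-3.0,0,0,0,0.75]
    - [0,0,0,0,0,0,0.75]

```text
time_s: 7.63
ee_pos: [0.5374, -0.0974, 0.2279]
tool_rot: [0.667, 0.745, 0.003, 0.007]
ft_force: [0.5, -0.1, 1.4]
finger_gap: 0.0823
```

Run:
```python
from h import *
go((.4103,.142,.2215),-30)
a,d=imaging.capture("scene"); cv2.imwrite("pics/g3.png",crop(a,(297,220),40,8))
P=cloud("scene",d); m=np.hypot(P[...,0]-.534,P[...,1]+.0965)<.03
q=P[m]; print(np.histogram(q[:,2],bins=np.arange(.07,.15,.005)), np.median(q[(q[:,2]>.09)&(q[:,2]<.125),2]))
print(holes("scene",a,(.535,-.0965),.10))
```

```text
t 7.63 pos [ 0.5374 -0.0974  0.2279] ythta 6.39 tilt [ 0.0141 -0.0039] gap 0.0823 F [ 0.5 -0.1  1.4] T [-0.05  0.07 -0.03]
shift cm [25.21 -9.97  0.36]
turn 0.6352
(array([ 31,  25,  19,  25,  25,  40, 214,  27,  22,   9,  13,  12,  14,
        13,  21]), array([0.07 , 0.075, 0.08 , 0.085, 0.09 , 0.095, 0.1  , 0.105, 0.11 ,
       0.115, 0.12 , 0.125, 0.13 , 0.135, 0.14 , 0.145])) 0.10204715888819799
(array([ 0.5327, -0.101 ]), array([58.1, 61.1]), [(np.float64(19.4), np.float64(107.8), 116.0), (np.float64(19.5), np.float64(-18.6), 122.2)])
```

View pics/g3.png

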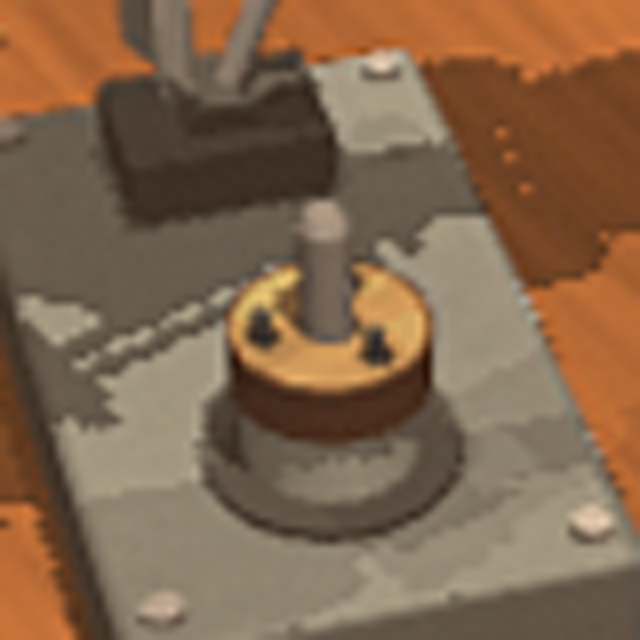

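arm_command:
  steps:
    - [3.2,-1.25,0,0,0,0,0.75]
    - [3.2,-1.25,0,0,0,0,0.75]
    - [3.2,-1.25,0,0,0,0,0.75]
    - [3.2,-1.25,0,0,0,0,0.75]
    - [3.2,-1.25,0,0,0,0,0.75]
    - [3.2,-1.25,0,0,0,0,0.75]
    - [3.0,-1.25,0,0,0,0,0.75]
    - [3.0,-1.2,0,0,0,0,0.75]
    - [0,0,0,0,0,0.112,0.75]
    - [0,0,0,0,0,0.112,0.75]
    - [0,0,0,0,0,0.112,0.75]
    - [0,0,0,0,0,0.112,0.75]
    - [0,0,0,0,0,0.112,0.75]
    - [0,0,0,0,0,0.112,0.75]
    - [0,0,0,0,0,0.112,0.75]
    - [0,0,0,0,0,0.113,0.75]
    - [0,0,2.5,0,0,0,0.75]
    - [0,0,2.5,0,0,0,0.75]
    - [0,0,0,0,0,0,0.75]
    - [0,0,0,0,0,0,0.75]

```text
time_s: 9.35
ee_pos: [0.4053, 0.1425, 0.1667]
tool_rot: [0.924, 0.383, -0.003, -0.001]
ft_force: [-0.1, -0.0, 0.4]
finger_gap: 0.0819
```

Run:
```python
from h import *
go((.4103,.142,.021),-45)
a,d=imaging.capture("top"); b,_=imaging.capture("scene")
cv2.imwrite("pics/g4.png",np.hstack([crop(a,(275,290),50,4),crop(a,(362,250),50,4)])); np.savez("pics/top1.npz",p=a,d=d)
print(holes("top",a,(.534,-.0965),.10))
```

```text
t 9.35 pos [0.4053 0.1425 0.1667] ythta -45.01 tilt [-0.0064 -0.0012] gap 0.0819 F [-0.1 -0.   0.4] T [-0.08  0.09  0.02]
shift cm [ 0.4   0.44 14.56]
turn -0.0002
(array([ 0.5325, -0.0977]), array([61.8, 63. ]), [(np.float64(20.4), np.float64(-137.5), 72.0), (np.float64(20.5), np.float64(106.9), 70.9), (np.float64(5.0), np.float64(-34.7), 430.1)])
```

View pics/g4.png

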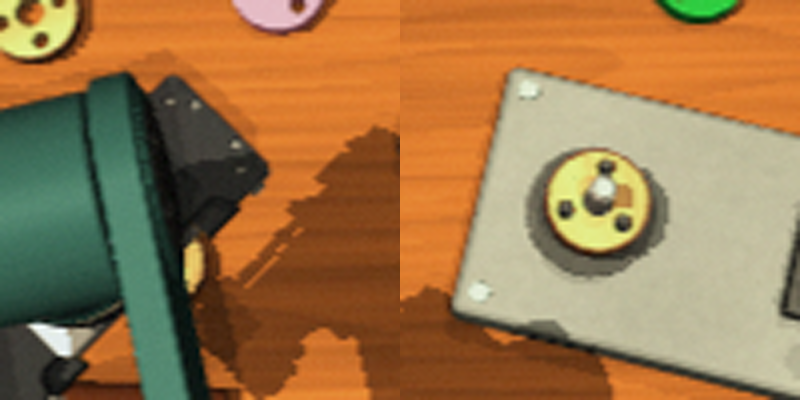

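arm_command:
  steps:
    - [0,0,2.5,0,0,0,0.75]
    - [0,0,2.5,0,0,0,0.75]
    - [0,0,2.5,0,0,0,0.75]
    - [0,0,0,0,0,0,0.75]
    - [0,0,0,0,0,0,0.75]
    - [0,0,0,0,0,0,0.75]

```text
time_s: 9.95
ee_pos: [0.4086, 0.1432, 0.0967]
tool_rot: [0.924, 0.383, 0.002, 0.0]
ft_force: [0.4, -0.0, 0.9]
finger_gap: 0.0824
```

Run:
```python
from h import *
go((.4103,.142,.021),-45)
```

```text
t 9.95 pos [0.4086 0.1432 0.0967] ythta -45.0 tilt [0.0035 0.0008] gap 0.0824 F [ 0.4 -0.   0.9] T [-0.08  0.12  0.04]
shift cm [0.01 0.19 7.57]
turn -0.0001
```

arm_command:
  steps:
    - [0,0.2,2.0,0,0,0,0.75]
    - [0,0,2.0,0,0,0,0.75]
    - [0,0,1.5,0,0,0,0.75]
    - [0,0,1.0,0,0,0,0.75]
    - [0,0,0.6,0,0,0,0.75]
    - [0,0,0.3,0,0,0,0.75]
    - [0,0,0,0,0,0,0.75]
    - [0,0,0,0,0,0,0.75]

```text
time_s: 10.62
ee_pos: [0.4094, 0.1417, 0.0215]
tool_rot: [0.924, 0.383, 0.001, 0.0]
ft_force: [0.6, 0.7, 0.5]
finger_gap: 0.0823
```

Run:
```python
from h import *
go((.4103,.142,.021),-45)
a,d=imaging.capture("scene"); cv2.imwrite("pics/g5.png",crop(a,(399,290),40,8))
```

```text
t 10.62 pos [0.4094 0.1417 0.0215] ythta -45.01 tilt [0.0019 0.0005] gap 0.0823 F [0.6 0.7 0.5] T [-0.02  0.12 -0.02]
shift cm [0.09 0.04 0.05]
turn -0.0001
```

View pics/g5.png

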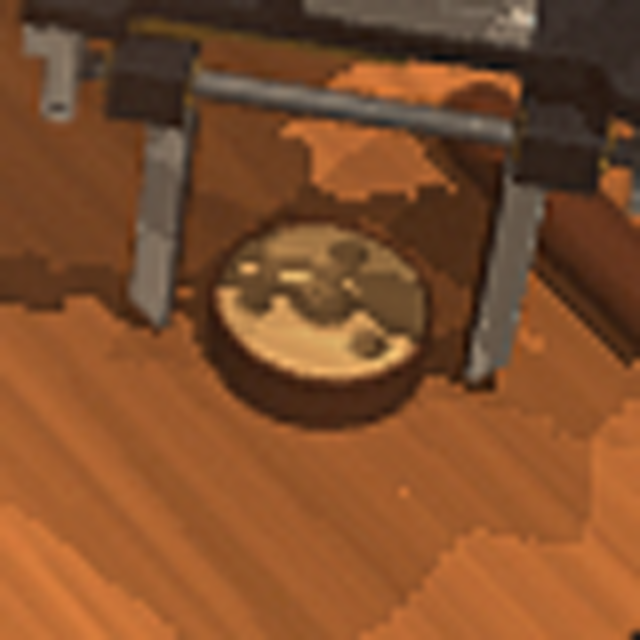

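arm_command:
  steps:
    - [0.08,0,0,0,0,0,0.75]
    - [0,0,0,0,0,0,-1]
    - [0,0,0,0,0,0,-1]
    - [0,0,0,0,0,0,-1]
    - [0,0,0,0,0,0,-1]
    - [0,0,0,0,0,0,-1]
    - [0,0,0,0,0,0,-1]
    - [0,0,-1.0,0,0,0,-1]
    - [0,0,-2.0,0,0,0,-1]
    - [0,0,-3.0,0,0,0,-1]
    - [0,0,-3.0,0,0,0,-1]
    - [0,0,-3.0,0,0,0,-1]
    - [0,0,-3.0,0,0,0,-1]
    - [0,0,-3.0,0,0,0,-1]
    - [0,0,0,0,0,0,-1]
  grip_force: 20

```text
time_s: 11.92
ee_pos: [0.4122, 0.1427, 0.208]
tool_rot: [0.924, 0.383, 0.007, 0.001]
ft_force: [0.9, -0.1, -1.2]
finger_gap: 0.0613
```

Run:
```python
from h import *
go((.534,-.0965,.2),-30.8)
a,d=imaging.capture("scene"); uv=proj("scene",sense()['ee_pos'])[0].astype(int); print(uv); cv2.imwrite("pics/g6.png",crop(a,tuple(uv),40,8))
```

```text
t 11.92 pos [0.4122 0.1427 0.208 ] ythta -45.0 tilt [0.013  0.0029] gap 0.0613 F [ 0.9 -0.1 -1.2] T [-0.01  0.15  0.02]
shift cm [-8.31 25.52  0.89]
turn -0.2479
[409 224]
```

View pics/g6.png

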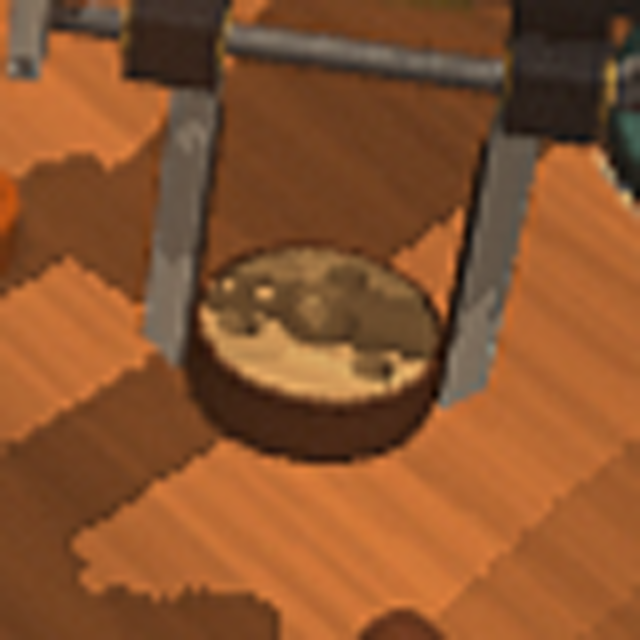

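arm_command:
  steps:
    - [-1.04,3.2,0,0,0,0,-1]
    - [-1.04,3.2,0,0,0,0,-1]
    - [-1.04,3.2,0,0,0,0,-1]
    - [-1.04,3.2,0,0,0,0,-1]
    - [-1.04,3.2,0,0,0,0,-1]
    - [-1.04,3.2,0,0,0,0,-1]
    - [-1.04,3.2,0,0,0,0,-1]
    - [-1.03,3.1,0,0,0,0,-1]
    - [0,0,0,0,0,-0.062,-1]
    - [0,0,0,0,0,-0.062,-1]
    - [0,0,0,0,0,-0.062,-1]
    - [0,0,0,0,0,-0.062,-1]
    - [0,0,0,0,0,0,-1]
    - [0,0,0,0,0,0,-1]
    - [0,0,0,0,0,0,-1]
    - [0,0,0,0,0,0,-1]

```text
time_s: 13.3
ee_pos: [0.5303, -0.0969, 0.1999]
tool_rot: [0.87, 0.494, -0.0, -0.0]
ft_force: [0.4, -0.0, -1.2]
finger_gap: 0.0615
```

Run:
```python
from h import *
go((.534,-.0965,.17),-30.8)
s=sense();e=s['ee_pos']
a,d=imaging.capture("scene"); z=e[2]-.001
im=disc("scene",a,None,e[:2],z); cv2.circle(im,(180,180),124,(255,0,0),1)
for b in(14,134,254)[:0]: pass
for k in range(3):
    t=np.radians(104.5+120*k); cv2.circle(im,(int(180-80*np.sin(t)),int(180-80*np.cos(t))),22,(0,0,255),1)
cv2.imwrite("pics/g7.png",np.hstack([cv2.resize(im,(540,540))[...,::-1]]))
P=cloud("scene",d); m=(np.hypot(P[...,0]-e[0],P[...,1]-e[1])<.033)&(np.abs(P[...,2]-z)<.005); print(m.sum(),np.median(P[m][:,2]),cv2.minEnclosingCircle((P[m][:,:2]*1000).astype(np.float32)))
```

```text
t 13.3 pos [ 0.5303 -0.0969  0.1999] ythta -30.84 tilt [-0.001   0.0004] gap 0.0615 F [ 0.4 -0.  -1.2] T [-0.12  0.08  0.03]
shift cm [0.22 0.3  2.99]
turn -0.0006
385 0.20056548302404498 ((531.2623291015625, -95.07026672363281), 32.2287712097168)
```

View pics/g7.png

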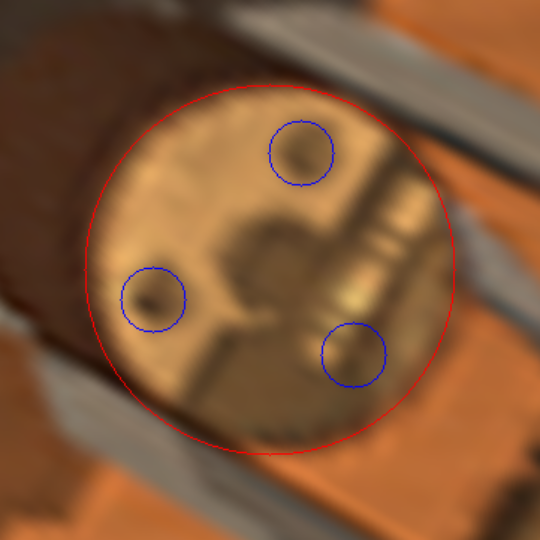

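arm_command:
  steps:
    - [0.22,0.3,0,0,0,0,-1]
    - [0,0,1.0,0,0,0,-1]
    - [0,0,1.0,0,0,0,-1]
    - [0,0,0.5,0,0,0,-1]
    - [0,0,0,0,0,0,-1]
    - [0,0,0,0,0,0,-1]
    - [0,0,0,0,0,0,-1]

```text
time_s: 13.93
ee_pos: [0.5344, -0.0967, 0.1755]
tool_rot: [0.869, 0.494, 0.0, -0.0]
ft_force: [0.4, 0.6, -1.1]
finger_gap: 0.0612
```

Run:
```python
from h import *
go((.534,-.0965,.135),-30.8)
a,d=imaging.capture("scene"); cv2.imwrite("pics/g8.png",crop(a,(297,210),40,8))
```

```text
t 13.93 pos [ 0.5344 -0.0967  0.1755] ythta -30.8 tilt [0.0001 0.0001] gap 0.0612 F [ 0.4  0.6 -1.1] T [-0.    0.08 -0.01]
shift cm [-0.   -0.04  4.05]
turn 0.0
```

View pics/g8.png

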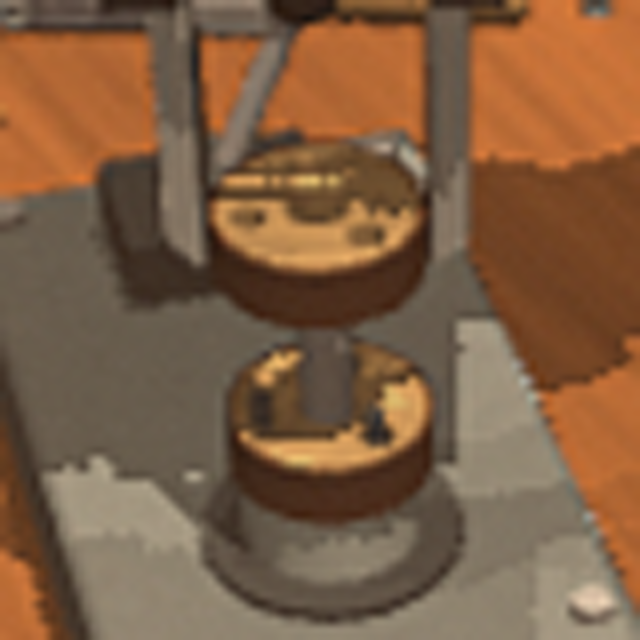

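Run:
```python
from h import *
print((proj("scene",[[.534,-.0965,z] for z in (.10,.142,.1745)])-[257,170])*8)
```

```text
[[327.86504537 406.83986549]
 [323.17759623 294.16964352]
 [319.39062474 203.01772826]]
```

arm_command:
  steps:
    - [0,0,0.4,0,0,0,-1]
    - [0,0,0.4,0,0,0,-1]
    - [0,0,0.4,0,0,0,-1]
    - [0,0,0.3,0,0,0,-1]
    - [0,0,0.3,0,0,0,-1]
    - [0,0,0,0,0,0,-1]
    - [0,0,0,0,0,0,-1]

```text
time_s: 14.57
ee_pos: [0.5338, -0.0969, 0.1569]
tool_rot: [0.87, 0.494, -0.001, -0.0]
ft_force: [-1.6, -0.9, -1.9]
finger_gap: 0.0615
```

Run:
```python
from h import *
go((.534,-.0965,.135),-30.8)
```

```text
t 14.57 pos [ 0.5338 -0.0969  0.1569] ythta -30.81 tilt [-0.0015 -0.0002] gap 0.0615 F [-1.6 -0.9 -1.9] T [-0.22  0.24  0.04]
shift cm [ 0.05 -0.    2.19]
turn -0.0001
```

arm_command:
  steps:
    - [-0.05,-0.03,0.3,0,0,0,-1]
    - [0,0,0.3,0,0,0,-1]
    - [0,0,0.3,0,0,0,-1]
    - [0,0,0.3,0,0,0,-1]
    - [0,0,0.3,0,0,0,-1]
    - [0,0,0.3,0,0,0,-1]
    - [0,0,0.3,0,0,0,-1]
    - [0,0,0.2,0,0,0,-1]
    - [0,0,0,0,0,0,-1]
    - [0,0,0,0,0,0,-1]

```text
time_s: 15.4
ee_pos: [0.5336, -0.097, 0.1339]
tool_rot: [0.869, 0.494, -0.0, -0.0]
ft_force: [-0.9, -1.5, -1.8]
finger_gap: 0.0615
```

Run:
```python
from h import *
go((.534,-.0965,.12),-30.8)
```

```text
t 15.4 pos [ 0.5336 -0.097   0.1339] ythta -30.8 tilt [-0.0008  0.0002] gap 0.0615 F [-0.9 -1.5 -1.8] T [-0.39  0.3  -0.07]
shift cm [0.06 0.01 1.39]
turn 0.0
```

arm_command:
  steps:
    - [0,0,0.2,0,0,0,-1]
    - [0,0,0.2,0,0,0,-1]
    - [0,0,0.2,0,0,0,-1]
    - [0,0,0.1,0,0,0,-1]
    - [0,0,0,0,0,0,-1]
    - [0,0,0,0,0,0,-1]

```text
time_s: 15.9
ee_pos: [0.5337, -0.0971, 0.1272]
tool_rot: [0.869, 0.494, -0.0, -0.0]
ft_force: [-1.0, -3.7, -0.2]
finger_gap: 0.0613
```

Run:
```python
from h import *
go((.534,-.0965,.12),-30.8)
a,d=imaging.capture("scene"); cv2.imwrite("pics/g9.png",crop(a,(297,210),40,8))
```

```text
t 15.9 pos [ 0.5337 -0.0971  0.1272] ythta -30.8 tilt [-0.0003 -0.    ] gap 0.0613 F [-1.  -3.7 -0.2] T [-0.52  0.4  -0.03]
shift cm [ 0.06 -0.    0.72]
turn 0.0
```

View pics/g9.png

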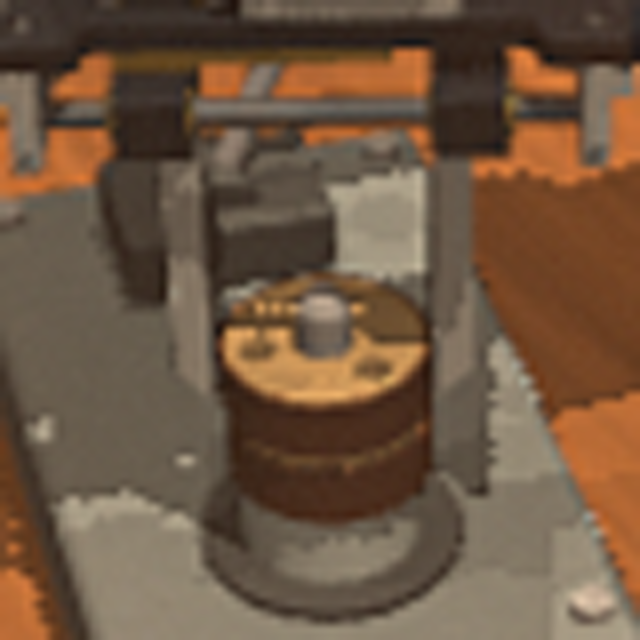

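arm_command:
  steps:
    - [-0.04,0.03,0.2,0,0,0,-1]
    - [0,0,0.2,0,0,0,-1]
    - [0,0,0.15,0,0,0,-1]
    - [0,0,0.1,0,0,0,-1]
    - [0,0,0,0,0,0,-1]
    - [0,0,0,0,0,0,-1]

```text
time_s: 16.45
ee_pos: [0.534, -0.0973, 0.1207]
tool_rot: [0.869, 0.494, 0.0, -0.0]
ft_force: [-0.5, -1.6, -1.2]
finger_gap: 0.0613
```

Run:
```python
from h import *
go((.534,-.0965,.12),-30.8)
```

```text
t 16.45 pos [ 0.534  -0.0973  0.1207] ythta -30.79 tilt [0.0002 0.0004] gap 0.0613 F [-0.5 -1.6 -1.2] T [-0.29  0.22  0.01]
shift cm [ 0.07 -0.04  0.07]
turn 0.0001
```

Almost down; release lets the last millimetre fall, then lift and look.

arm_command:
  steps:
    - [0,0,0.05,0,0,0,-1]
    - [0,0,0,0,0,0,-1]
    - [0,0,0,0,0,0,0.75]
    - [0,0,0,0,0,0,0.75]
    - [0,0,0,0,0,0,0.75]
    - [0,0,0,0,0,0,0.75]
    - [0,0,-1.5,0,0,0,0.75]
    - [0,0,-3.0,0,0,0,0.75]
    - [0,0,-4.0,0,0,0,0.75]
    - [0,0,-1.0,0,0,0,0.75]
    - [0,0,0,0,0,0,0.75]
    - [0,0,0,0,0,0,0.75]

```text
time_s: 17.45
ee_pos: [0.5342, -0.0975, 0.2156]
tool_rot: [0.869, 0.494, 0.001, 0.0]
ft_force: [-0.2, -1.0, 0.5]
finger_gap: 0.0823
```

Run:
```python
from h import *
go((.417,.298,.2),-30.8)
a,d=imaging.capture("scene"); cv2.imwrite("pics/g10.png",crop(a,(297,210),40,8))
P=cloud("scene",d); m=np.hypot(P[...,0]-.534,P[...,1]+.0965)<.03
q=P[m]; print(np.histogram(q[:,2],bins=np.arange(.07,.15,.005))[0], np.median(q[(q[:,2]>.115)&(q[:,2]<.126),2]))
q=q[(q[:,2]>.116)&(q[:,2]<.126)]; A=np.c_[q[:,:2]-q[:,:2].mean(0),np.ones(len(q))]; print(np.linalg.lstsq(A,q[:,2],rcond=None)[0])
```

```text
t 17.45 pos [ 0.5342 -0.0975  0.2156] ythta -30.79 tilt [ 0.0014 -0.0002] gap 0.0823 F [-0.2 -1.   0.5] T [-0.01  0.14 -0.02]
shift cm [ 27.97 -30.31   1.54]
turn 0.0002
[ 32  20  17  20  28  21  12  14  16  46 211  18  12  17  17] 0.12159243688989818
[-0.00115749 -0.00926921  0.1215094 ]
```

View pics/g10.png

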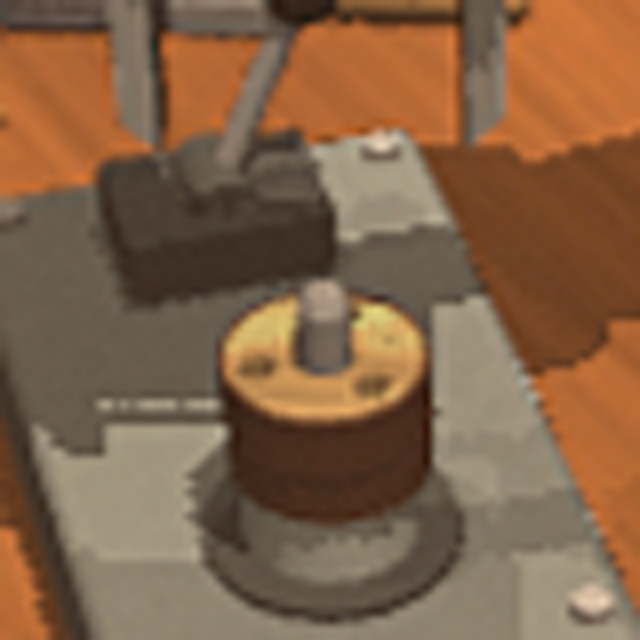

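arm_command:
  steps:
    - [2.33,-2.53,0,0,0,0,0.75]
    - [2.33,-2.53,0,0,0,0,0.75]
    - [2.33,-2.53,0,0,0,0,0.75]
    - [2.33,-2.53,0,0,0,0,0.75]
    - [2.33,-2.53,0,0,0,0,0.75]
    - [2.33,-2.53,0,0,0,0,0.75]
    - [2.33,-2.53,0,0,0,0,0.75]
    - [2.33,-2.53,0,0,0,0,0.75]
    - [2.33,-2.53,0,0,0,0,0.75]
    - [2.33,-2.53,0,0,0,0,0.75]
    - [2.33,-2.53,0,0,0,0,0.75]
    - [2.33,-2.48,0,0,0,0,0.75]
    - [0,0,3.0,0,0,0,0.75]
    - [0,0,3.0,0,0,0,0.75]
    - [0,0,3.0,0,0,0,0.75]
    - [0,0,2.5,0,0,0,0.75]
    - [0,0,1.0,0,0,0,0.75]
    - [0,0,0,0,0,0,0.75]
    - [0,0,0,0,0,0,0.75]
    - [0,0,0,0,0,0,0.75]

```text
time_s: 19.17
ee_pos: [0.4175, 0.2983, 0.0918]
tool_rot: [0.87, 0.494, 0.001, -0.0]
ft_force: [0.8, -0.5, -0.4]
finger_gap: 0.0823
```

Run:
```python
from h import *
go((.4165,.299,.023),-30.8)
a,d=imaging.capture("scene"); uv=proj("scene",[.4165,.299,.03])[0].astype(int); print(uv);cv2.imwrite("pics/g11.png",crop(a,tuple(uv),40,8))
P=cloud("scene",d);m=(np.hypot(P[...,0]-.418,P[...,1]-.3)<.035)&(np.abs(P[...,2]-.028)<.003);q=P[m]
r=q[:,:2]; print(len(q),np.median(q[:,2]),cv2.minEnclosingCircle((r*1000).astype(np.float32)),cv2.fitEllipse(cv2.convexHull((r*1000).astype(np.float32))))
```

```text
t 19.17 pos [0.4175 0.2983 0.0918] ythta -30.81 tilt [0.0021 0.0012] gap 0.0823 F [ 0.8 -0.5 -0.4] T [-0.04  0.11  0.03]
shift cm [-0.01 -0.13  6.88]
turn -0.0001
[445 333]
255 0.028370382419397377 ((417.97503662109375, 300.9341125488281), 21.378175735473633) ((418.4004211425781, 300.7486572265625), (40.243255615234375, 41.98716735839844), 100.04170989990234)
```

View pics/g11.png

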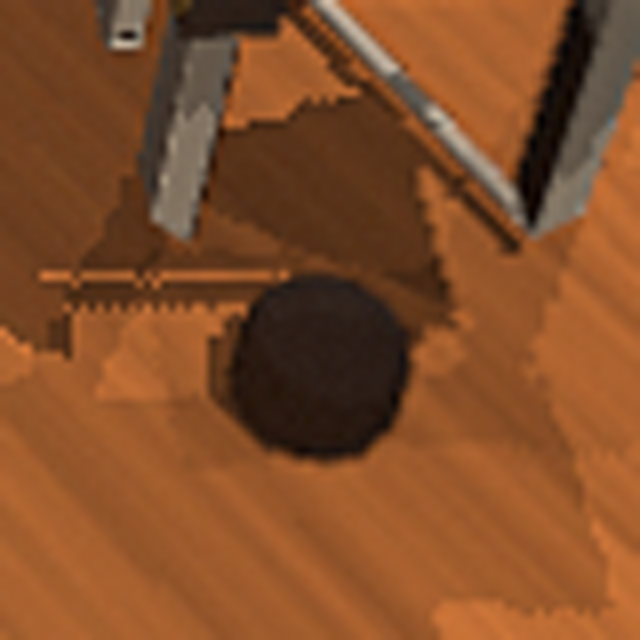

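arm_command:
  steps:
    - [0.04,-0.14,2.0,0,0,0,0.75]
    - [0,0,2.0,0,0,0,0.75]
    - [0,0,1.5,0,0,0,0.75]
    - [0,0,0.9,0,0,0,0.75]
    - [0,0,0.4,0,0,0,0.75]
    - [0,0,0,0,0,0,0.75]
    - [0,0,0,0,0,0,-1]
    - [0,0,0,0,0,0,-1]
    - [0,0,0,0,0,0,-1]
    - [0,0,0,0,0,0,-1]
    - [0,0,0,0,0,0,-1]
    - [0,0,0,0,0,0,-1]
    - [0,0,0,0,0,0,-1]
    - [0,0,0,0,0,0,-1]

```text
time_s: 20.38
ee_pos: [0.4158, 0.299, 0.0227]
tool_rot: [0.869, 0.494, 0.0, -0.0]
ft_force: [-1.0, 0.4, 0.6]
finger_gap: 0.0416
```

Run:
```python
from h import *
go((.534,-.0975,.215),-30.8)
```

```text
t 20.38 pos [0.4158 0.299  0.0227] ythta -30.8 tilt [0.0003 0.0002] gap 0.0416 F [-1.   0.4  0.6] T [-0.1   0.13  0.  ]
shift cm [-28.    30.46 -19.24]
turn 0.0
```

Gripped (41.6 mm). Lift 19 cm, then carry.

arm_command:
  steps:
    - [0,0,-1.0,0,0,0,-1]
    - [0,0,-2.5,0,0,0,-1]
    - [0,0,-3.0,0,0,0,-1]
    - [0,0,-3.0,0,0,0,-1]
    - [0,0,-3.0,0,0,0,-1]
    - [0,0,-3.0,0,0,0,-1]
    - [0,0,-2.5,0,0,0,-1]
    - [0,0,-1.0,0,0,0,-1]

```text
time_s: 21.05
ee_pos: [0.4171, 0.2998, 0.2178]
tool_rot: [0.869, 0.494, 0.004, -0.0]
ft_force: [0.2, 0.1, -0.0]
finger_gap: 0.0414
```

arm_command:
  steps:
    - [-2.33,2.54,0,0,0,0,-1]
    - [-2.33,2.54,0,0,0,0,-1]
    - [-2.33,2.54,0,0,0,0,-1]
    - [-2.33,2.54,0,0,0,0,-1]
    - [-2.33,2.54,0,0,0,0,-1]
    - [-2.33,2.54,0,0,0,0,-1]
    - [-2.33,2.54,0,0,0,0,-1]
    - [-2.33,2.54,0,0,0,0,-1]
    - [-2.33,2.54,0,0,0,0,-1]
    - [-2.33,2.54,0,0,0,0,-1]
    - [-2.33,2.54,0,0,0,0,-1]
    - [-2.33,2.52,0,0,0,0,-1]
    - [0,0,1.5,0,0,0,-1]
    - [0,0,1.0,0,0,0,-1]
    - [0,0,0,0,0,0,-1]
    - [0,0,0,0,0,0,-1]
    - [0,0,0,0,0,0,-1]
    - [0,0,0,0,0,0,-1]

```text
time_s: 22.55
ee_pos: [0.5344, -0.0963, 0.1883]
tool_rot: [0.869, 0.495, 0.001, 0.0]
ft_force: [-0.4, 0.4, 0.1]
finger_gap: 0.0416
```

Run:
```python
from h import *
go((.534,-.097,.175),-30.8)
s=sense();e=s['ee_pos']
a,d=imaging.capture("scene"); cv2.imwrite("pics/g12.png",crop(a,(297,205),40,8))
z=e[2]+.005
P=cloud("scene",d);m=(np.hypot(P[...,0]-e[0],P[...,1]-e[1])<.0225)&(np.abs(P[...,2]-z)<.004);q=P[m]
im=disc("scene",a,None,e[:2],z); cv2.circle(im,(180,180),84,(255,0,0),1); cv2.imwrite("pics/g13.png",im[...,::-1])
r=q[:,:2]; print(len(q),np.median(q[:,2]),cv2.minEnclosingCircle((r*1000).astype(np.float32)))
```

```text
t 22.55 pos [ 0.5344 -0.0963  0.1883] ythta -30.7 tilt [ 0.0013 -0.0002] gap 0.0416 F [-0.4  0.4  0.1] T [-0.09  0.1   0.02]
shift cm [-0.08  0.    1.33]
turn 0.0017
163 0.19509034839383044 ((535.8829345703125, -93.88372802734375), 21.63001823425293)
```

View pics/g12.png

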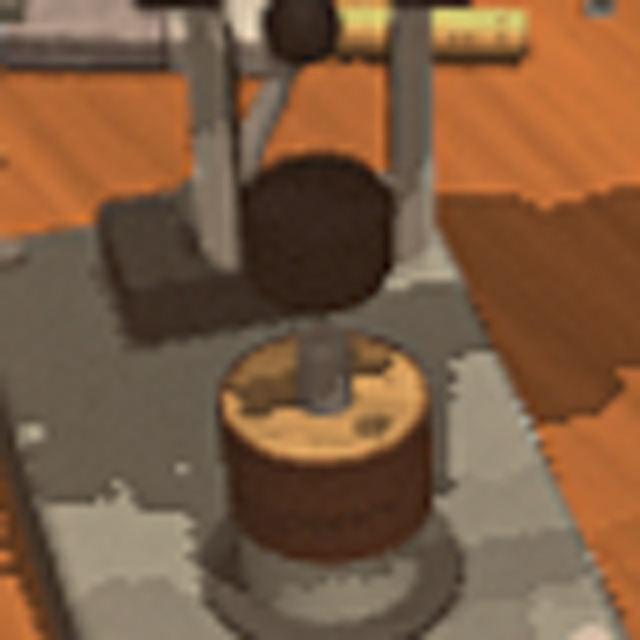

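View pics/g13.png

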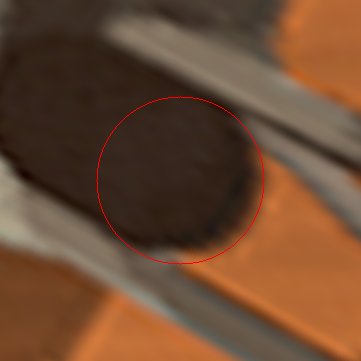

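Run:
```python
from h import *
o=[]
for n in("scene","top"):
    p=np.load(f"pics/{n}0.npz")['p']; im=disc(n,p,None,(.4165,.2995),.028); im=np.clip(im.astype(int)*2,0,255).astype(np.uint8); im=np.ascontiguousarray(im); cv2.circle(im,(180,180),84,(255,0,0),1); o.append(im[...,::-1])
cv2.imwrite("pics/g14.png",np.hstack(o))
```

```text
(no output)
```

View pics/g14.png

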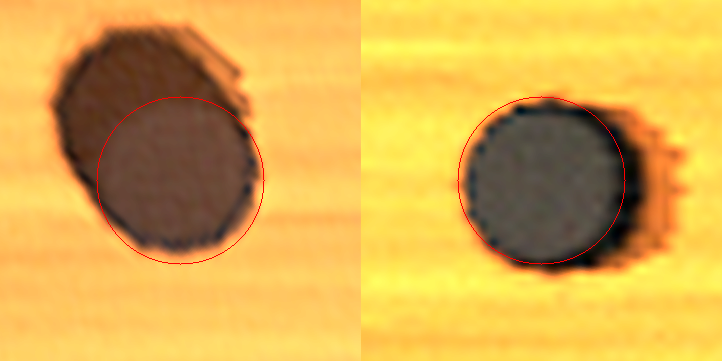

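arm_command:
  steps:
    - [-0.12,0,0.5,0,0,0,-1]
    - [0,0,0.5,0,0,0,-1]
    - [0,0,0.5,0,0,0,-1]
    - [0,0,0.3,0,0,0,-1]
    - [0,0,0.3,0,0,0,-1]
    - [0,0,0.2,0,0,0,-1]
    - [0,0,0,0,0,0,-1]
    - [0,0,0,0,0,0,-1]

```text
time_s: 23.27
ee_pos: [0.5335, -0.0983, 0.1643]
tool_rot: [0.869, 0.494, -0.0, -0.0]
ft_force: [-0.9, -0.9, -0.2]
finger_gap: 0.0416
```

Run:
```python
from h import *
go((.534,-.097,.143),-30.8)
```

```text
t 23.27 pos [ 0.5335 -0.0983  0.1643] ythta -30.8 tilt [-0.0002  0.0002] gap 0.0416 F [-0.9 -0.9 -0.2] T [-0.04  0.06  0.  ]
shift cm [ 0.13 -0.02  2.13]
turn -0.0
```

arm_command:
  steps:
    - [0.05,0,0.2,0,0,0,-1]
    - [0,0,0.2,0,0,0,-1]
    - [0,0,0.2,0,0,0,-1]
    - [0,0,0.2,0,0,0,-1]
    - [0,0,0,0,0,0,-1]
    - [0,0,0,0,0,0,-1]

```text
time_s: 23.77
ee_pos: [0.5337, -0.0977, 0.1562]
tool_rot: [0.869, 0.494, -0.0, -0.0]
ft_force: [-0.3, 0.4, 0.3]
finger_gap: 0.0409
```

Run:
```python
from h import *
go((.534,-.097,.143),-30.8)
a,d=imaging.capture("scene"); cv2.imwrite("pics/g15.png",crop(a,(297,205),40,8))
```

```text
t 23.77 pos [ 0.5337 -0.0977  0.1562] ythta -30.79 tilt [-0.0004  0.0002] gap 0.0409 F [-0.3  0.4  0.3] T [-0.05  0.07 -0.03]
shift cm [ 0.08 -0.01  1.32]
turn 0.0001
```

View pics/g15.png

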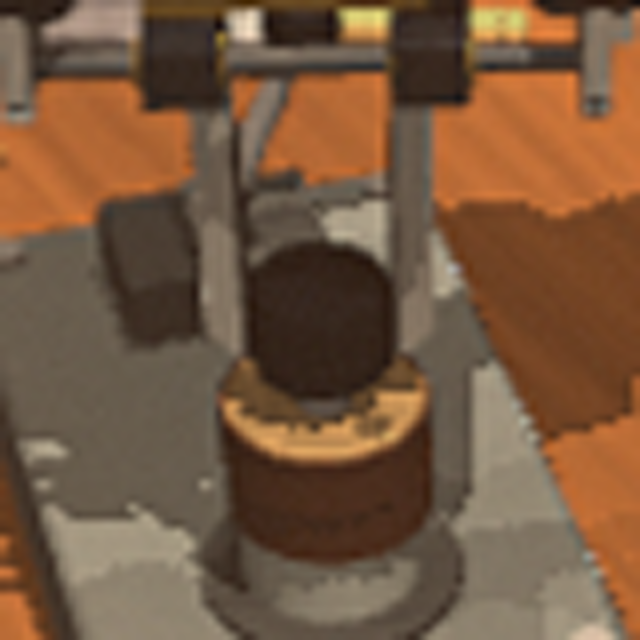

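arm_command:
  steps:
    - [0,0,0.2,0,0,0,-1]
    - [0,0,0.2,0,0,0,-1]
    - [0,0,0.2,0,0,0,-1]
    - [0,0,0.2,0,0,0,-1]
    - [0,0,0.2,0,0,0,-1]
    - [0,0,0.15,0,0,0,-1]
    - [0,0,0.1,0,0,0,-1]
    - [0,0,0,0,0,0,-1]
    - [0,0,0,0,0,0,-1]

```text
time_s: 24.57
ee_pos: [0.5338, -0.0978, 0.1439]
tool_rot: [0.869, 0.494, 0.0, -0.0]
ft_force: [0.2, 0.0, -1.4]
finger_gap: 0.0412
```

Run:
```python
from h import *
go((.534,-.097,.143),-30.8)
a,d=imaging.capture("scene"); cv2.imwrite("pics/g16.png",crop(a,(297,205),40,8))
```

```text
t 24.57 pos [ 0.5338 -0.0978  0.1439] ythta -30.8 tilt [-0.      0.0001] gap 0.0412 F [ 0.2  0.  -1.4] T [-0.08  0.1  -0.02]
shift cm [ 0.08 -0.02  0.09]
turn 0.0001
```

View pics/g16.png

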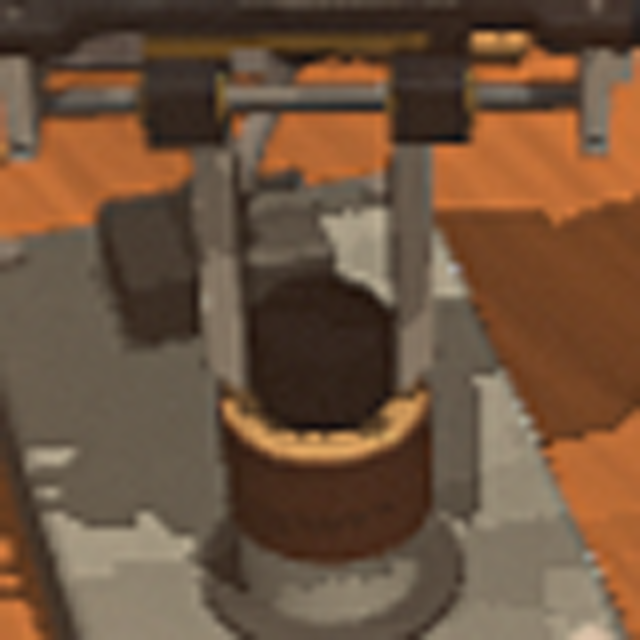

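Cap is on, within a millimetre; release and retreat, then check.

arm_command:
  steps:
    - [0,0,0.08,0,0,0,-1]
    - [0,0,0,0,0,0,-1]
    - [0,0,0,0,0,0,0.3]
    - [0,0,0,0,0,0,0.3]
    - [0,0,0,0,0,0,0.3]
    - [0,0,0,0,0,0,0.3]
    - [0,0,-1.5,0,0,0,0.3]
    - [0,0,-3.0,0,0,0,0.3]
    - [0,0,-3.0,0,0,0,0.3]
    - [0,0,-1.0,0,0,0,0.3]
    - [0,0,0,0,0,0,0.3]
    - [0,0,0,0,0,0,0.3]

```text
time_s: 25.62
ee_pos: [0.5339, -0.0978, 0.2279]
tool_rot: [0.869, 0.494, 0.0, 0.0]
ft_force: [-0.3, -0.1, -1.4]
finger_gap: 0.061
```

Run:
```python
from h import *
a,d=imaging.capture("scene"); cv2.imwrite("pics/g17.png",crop(a,(297,195),50,7)); cv2.imwrite("pics/g17f.png",a[...,::-1])
P=cloud("scene",d); m=np.hypot(P[...,0]-.534,P[...,1]+.097)<.03
q=P[m]; print(np.histogram(q[:,2],bins=np.arange(.1,.17,.005))[0])
q=q[(q[:,2]>.142)&(q[:,2]<.156)]; A=np.c_[q[:,:2]-q[:,:2].mean(0),np.ones(len(q))]; print(np.median(q[:,2]),np.linalg.lstsq(A,q[:,2],rcond=None)[0],cv2.minEnclosingCircle((q[:,:2]*1000).astype(np.float32)))
for k in("lever_tip","cap_center"):
  for r in spotter.pinpoint("scene",k): print(k,np.round(r['point'],4),r['confidence'])
# lever geometry
a_=np.radians(-15.5); X=np.array([np.cos(a_),np.sin(a_),0]);Y=np.array([-np.sin(a_),np.cos(a_),0]); O=np.array([.534,-.0968,0])
for xx,z in((-.038,.142),(0,.152),(.038,.142)): w=O-.15*Y+xx*X+[0,0,z]; print(w.round(4), proj("scene",w).round(1))
go(O-.15*Y-.08*X+[0,0,.16],-15.5+90)
```

```text
[  8   9  10  25 101  29  32  31  32 120  61   0   0   0]
0.1492156192353204 [-0.04799915 -0.06444839  0.14871568] ((538.0482177734375, -95.78558349609375), 22.324155807495117)
lever_tip [ 0.4629 -0.2319  0.1469] 0.65
cap_center [ 0.5343 -0.0944  0.1356] 0.6
cap_center [ 0.536  -0.0972  0.08  ] 0.22
[ 0.4573 -0.2312  0.142 ] [[297.3 169.1]]
[ 0.4939 -0.2413  0.152 ] [[282.5 168.2]]
[ 0.5305 -0.2515  0.142 ] [[268. 174.]]
t 25.77 pos [ 0.5328 -0.0975  0.2255] ythta -30.8 tilt [-0.0042  0.0013] gap 0.0609 F [ 0.2  0.2 -0.5] T [-0.06  0.1  -0.04]
shift cm [-16.45  -3.66   6.59]
turn 1.3038
```

View pics/g17.png

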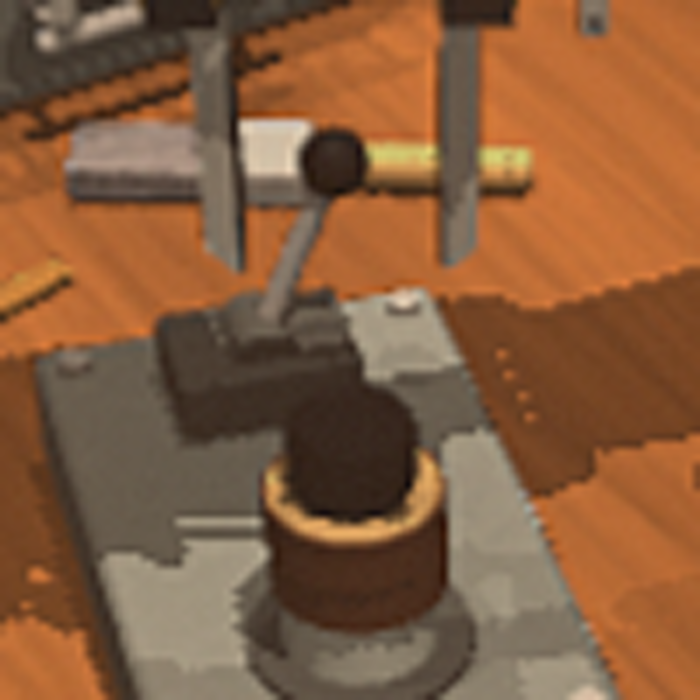

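arm_command:
  steps:
    - [-2.8,-0.8,0,0,0,0,-1]
    - [-2.8,-0.8,0,0,0,0,-1]
    - [-2.8,-0.8,0,0,0,0,-1]
    - [-2.8,-0.8,0,0,0,0,-1]
    - [-2.8,-0.8,0,0,0,0,-1]
    - [-2.7,-0.6,0,0,0,0,-1]
    - [0,0,0,0,0,-0.09,-1]
    - [0,0,0,0,0,-0.09,-1]
    - [0,0,0,0,0,-0.087,-1]
    - [0,0,0,0,0,0,-1]
    - [0,0,0,0,0,0,-1]
    - [0,0,0,0,0,0,-1]

```text
time_s: 26.77
ee_pos: [0.4085, -0.2174, 0.2271]
tool_rot: [0.796, 0.605, -0.0, -0.001]
ft_force: [-0.2, 0.3, 0.7]
finger_gap: 0.0008
```

Run:
```python
from h import *
a_=np.radians(-15.5); X=np.array([np.cos(a_),np.sin(a_),0]);Y=np.array([-np.sin(a_),np.cos(a_),0]); O=np.array([.534,-.0968,0])
go(O-.15*Y-.09*X+[0,0,.142],-15.5)
```

```text
t 26.77 pos [ 0.4085 -0.2174  0.2271] ythta -15.59 tilt [-0.0015  0.0011] gap 0.0008 F [-0.2  0.3  0.7] T [-0.05  0.04  0.01]
shift cm [-0.03 -0.12  8.51]
turn -0.0016
```

Down 8.4 cm, then push along tool +y (machine +x).

arm_command:
  steps:
    - [0,0,2.5,0,0,0,-1]
    - [0,0,2.5,0,0,0,-1]
    - [0,0,2.0,0,0,0,-1]
    - [0,0,1.4,0,0,0,-1]
    - [0,0,0,0,0,0,-1]
    - [0,0,0,0,0,0,-1]
    - [0,1.0,0,0,0,0,-1]
    - [0,1.0,0,0,0,0,-1]
    - [0,0.7,0,0,0,0,-1]
    - [0,0.7,0,0,0,0,-1]
    - [0,0.7,0,0,0,0,-1]
    - [0,0,0,0,0,0,-1]

```text
time_s: 27.77
ee_pos: [0.4498, -0.2291, 0.1444]
tool_rot: [0.796, 0.605, 0.0, 0.0]
ft_force: [-0.6, 0.7, -0.4]
finger_gap: 0.0004
```

Run:
```python
from h import *
a_=np.radians(-15.5); X=np.array([np.cos(a_),np.sin(a_),0]);Y=np.array([-np.sin(a_),np.cos(a_),0]); O=np.array([.534,-.0968,0])
go(O-.15*Y+.012*X+[0,0,.142],-15.5)
a,d=imaging.capture("scene"); cv2.imwrite("pics/g18.png",crop(a,(297,185),50,7))
```

```text
t 27.77 pos [ 0.4498 -0.2291  0.1444] ythta -15.48 tilt [ 0.001  -0.0003] gap 0.0004 F [-0.6  0.7 -0.4] T [-0.09  0.04  0.01]
shift cm [-0.    5.78  0.24]
turn 0.0004
```

View pics/g18.png

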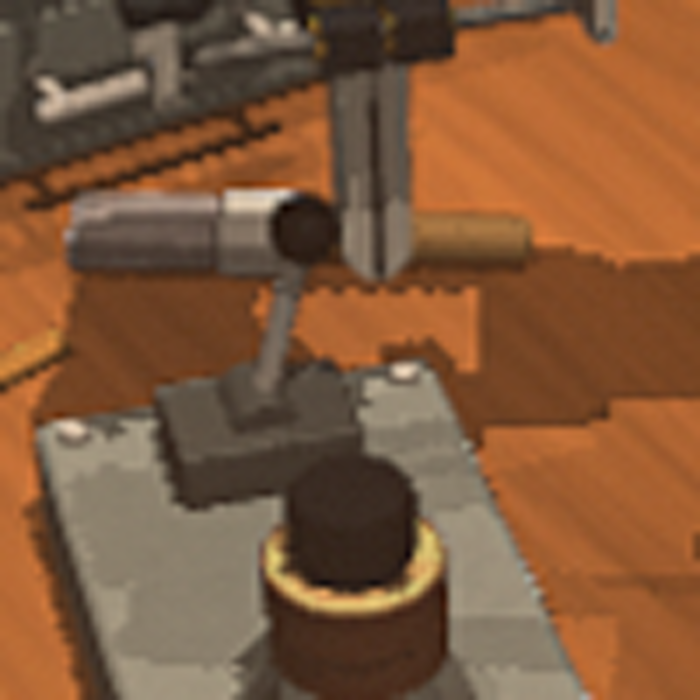

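arm_command:
  steps:
    - [0,0.5,0.3,0,0,0,-1]
    - [0,0.5,0,0,0,0,-1]
    - [0,0.5,0,0,0,0,-1]
    - [0,0.5,0,0,0,0,-1]
    - [0,0.5,0,0,0,0,-1]
    - [0,0.5,0,0,0,0,-1]
    - [0,0.5,0,0,0,0,-1]
    - [0,0.5,0,0,0,0,-1]
    - [0,0.5,0,0,0,0,-1]
    - [0,0.5,0,0,0,0,-1]
    - [0,0.3,0,0,0,0,-1]
    - [0,0.2,0,0,0,0,-1]
    - [0,0,0,0,0,0,-1]
    - [0,0,0,0,0,0,-1]

```text
time_s: 28.98
ee_pos: [0.5016, -0.2435, 0.1413]
tool_rot: [0.796, 0.605, 0.0, 0.0]
ft_force: [-0.0, -1.3, -0.1]
finger_gap: 0.0006
```

Run:
```python
from h import *
a_=np.radians(-15.5); X=np.array([np.cos(a_),np.sin(a_),0]);Y=np.array([-np.sin(a_),np.cos(a_),0]); O=np.array([.534,-.0968,0])
go(O-.15*Y+.012*X+[0,0,.142],-15.5)
a,d=imaging.capture("scene"); cv2.imwrite("pics/g19.png",crop(a,(287,185),50,7))
for r in spotter.pinpoint("scene","lever_tip"): print(np.round(r['point'],4),r['confidence'],(r['point']-(O-.15*Y))@X)
```

```text
t 28.98 pos [ 0.5016 -0.2435  0.1413] ythta -15.49 tilt [ 0.0007 -0.0002] gap 0.0006 F [-0.  -1.3 -0.1] T [-0.09  0.07 -0.03]
shift cm [-0.    0.4  -0.07]
turn 0.0001
[ 0.5238 -0.2492  0.1466] 0.45 0.03089809789159838
```

View pics/g19.png

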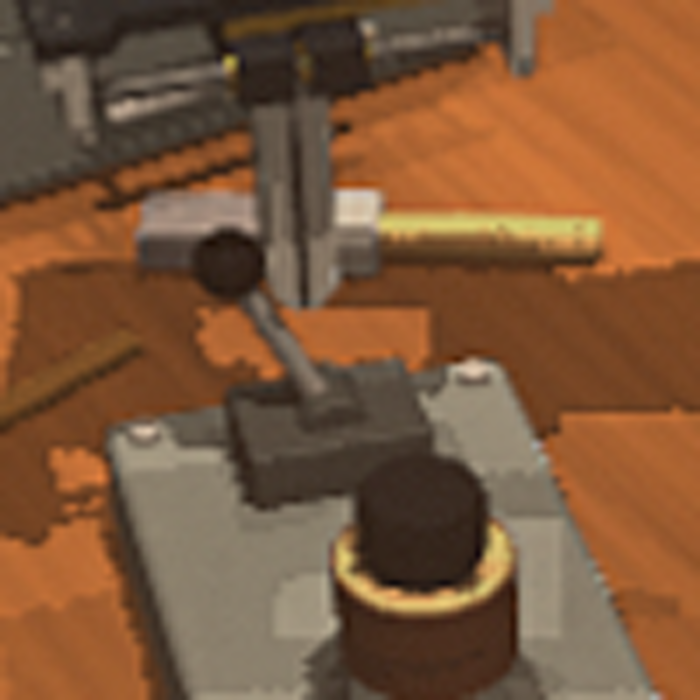

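Nearly over; push on in small steps until force from the stop shows.

arm_command:
  steps:
    - [0,0.2,0,0,0,0,-1]
    - [0,0.2,0,0,0,0,-1]
    - [0,0.2,0,0,0,0,-1]
    - [0,0,0,0,0,0,-1]
    - [0,0,0,0,0,0,-1]

```text
time_s: 29.5
ee_pos: [0.5072, -0.2449, 0.1411]
tool_rot: [0.796, 0.605, 0.0, -0.0]
ft_force: [-0.4, 0.1, 0.1]
finger_gap: 0.0001
```

Run:
```python
from h import *
a_=np.radians(-15.5); X=np.array([np.cos(a_),np.sin(a_),0]);Y=np.array([-np.sin(a_),np.cos(a_),0]); O=np.array([.534,-.0968,0])
go(O-.15*Y+.012*X+[0,0,.142],-15.5)
a,d=imaging.capture("scene")
for r in spotter.pinpoint("scene","lever_tip"): print(np.round(r['point'],4),r['confidence'],(r['point']-(O-.15*Y))@X)
```

```text
t 29.5 pos [ 0.5072 -0.2449  0.1411] ythta -15.49 tilt [-0.0001  0.0002] gap 0.0001 F [-0.4  0.1  0.1] T [-0.04  0.16 -0.02]
shift cm [-0.01 -0.17 -0.09]
turn 0.0001
[ 0.5286 -0.2497  0.1428] 0.68 0.03565714325503882
[ 0.3817 -0.4172  0.0044] 0.5 -0.061137742328199844
```

arm_command:
  steps:
    - [0,0.15,0,0,0,0,-1]
    - [0,0.15,0,0,0,0,-1]
    - [0,0,0,0,0,0,-1]
    - [0,0,0,0,0,0,-1]

```text
time_s: 29.93
ee_pos: [0.5075, -0.245, 0.141]
tool_rot: [0.796, 0.605, -0.002, -0.003]
ft_force: [-8.1, 2.3, 2.6]
finger_gap: 0.0004
```

arm_command:
  steps:
    - [0,0.1,0,0,0,0,-1]
    - [0,0.1,0,0,0,0,-1]
    - [0,0,0,0,0,0,-1]

```text
time_s: 30.18
ee_pos: [0.5077, -0.2451, 0.141]
tool_rot: [0.796, 0.605, -0.003, -0.005]
ft_force: [-12.8, 3.6, 5.6]
finger_gap: 0.0005
```

Run:
```python
from h import *
a_=np.radians(-15.5); X=np.array([np.cos(a_),np.sin(a_),0]);Y=np.array([-np.sin(a_),np.cos(a_),0]); O=np.array([.534,-.0968,0])
go(O-.15*Y+.012*X+[0,0,.142],-15.5)
a,d=imaging.capture("scene"); cv2.imwrite("pics/g20.png",crop(a,(287,185),50,7))
for r in spotter.pinpoint("scene","lever_tip"): print(np.round(r['point'],4),r['confidence'],(r['point']-(O-.15*Y))@X)
```

```text
t 30.18 pos [ 0.5077 -0.2451  0.141 ] ythta -15.52 tilt [-0.0105  0.0034] gap 0.0005 F [-12.8   3.6   5.6] T [0.58 2.25 0.04]
shift cm [-0.01 -0.23 -0.1 ]
turn -0.0004
[ 0.5275 -0.2529  0.1418] 0.51 0.035452312559959766
```

View pics/g20.png

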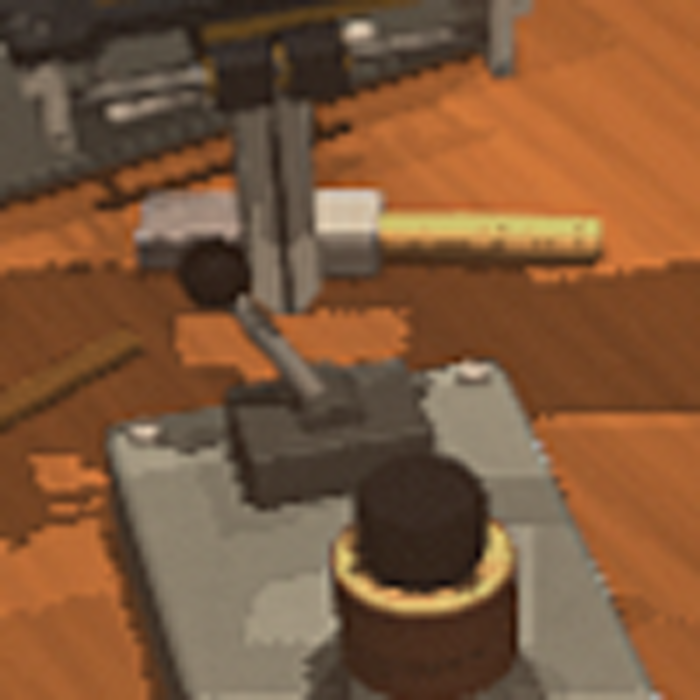

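Hit the stop (13 N, no further motion). Back off, rise and check everything.

arm_command:
  steps:
    - [0,-1.0,0,0,0,0,-1]
    - [0,-2.0,0,0,0,0,-1]
    - [0,-2.0,0,0,0,0,-1]
    - [0,-1.5,-2.0,0,0,0,-1]
    - [0,0,-4.0,0,0,0,-1]
    - [0,0,-4.0,0,0,0,-1]
    - [0,-3.0,0,0,0,0,-1]
    - [0,-3.0,0,0,0,0,-1]
    - [0,-2.0,0,0,0,0,-1]
    - [0,0,0,0,0,0,-1]
    - [0,0,0,0,0,0,-1]
    - [0,0,0,0,0,0,-1]

```text
time_s: 31.28
ee_pos: [0.3729, -0.2078, 0.2414]
tool_rot: [0.796, 0.605, 0.001, 0.001]
ft_force: [-0.3, -0.0, 0.7]
finger_gap: 0.0007
```

Run:
```python
from h import *
a_=np.radians(-15.5); X=np.array([np.cos(a_),np.sin(a_),0]);Y=np.array([-np.sin(a_),np.cos(a_),0]); O=np.array([.534,-.0968,0])
go(None)
o=[]
for n in("scene","top"):
    a,d=imaging.capture(n); o.append(crop(a,(290,200) if n=="scene" else (385,255),50,8 if 0 else 4)); cv2.imwrite(f"pics/end_{n}.png",a[...,::-1])
    for r in spotter.pinpoint(n,"lever_tip")[:2]+spotter.pinpoint(n,"cap_center")[:1]: print(n,np.round(r['point'],4),r['confidence'],(r['point']-(O-.15*Y))@X)
    P=cloud(n,d); q=P[(np.hypot(P[...,0]-.534,P[...,1]+.097)<.03)&(np.abs(P[...,2]-.149)<.003)]; print(np.median(q[:,2]),cv2.minEnclosingCircle((q[:,:2]*1000).astype(np.float32)))
    print("C",holes(n,a,(.572,.224),.02)[0])
cv2.imwrite("pics/end.png",np.hstack(o))
```

```text
t 31.28 pos [ 0.3729 -0.2078  0.2414] ythta -15.5 tilt [ 0.0018 -0.0007] gap 0.0007 F [-0.3 -0.   0.7] T [-0.05  0.04 -0.03]
scene [ 0.5302 -0.2527  0.1433] 0.51 0.038000667108407424
scene [ 0.5347 -0.0934  0.1341] 0.59 -0.00023406916142013813
0.1496963817145196 ((536.6981811523438, -94.31640625), 21.3164005279541)
C [0.5719 0.2212]
top [ 0.5331 -0.2502  0.1418] 0.75 0.0401270994825168
top [ 0.5744 -0.3922 -0.0016] 0.52 0.1178728866031454
top [ 0.5387 -0.0988  0.1339] 0.67 0.005063539882236947
0.14840282733801757 ((533.1500854492188, -96.03970336914062), 20.741661071777344)
C [0.5705 0.2215]
```

View pics/end.png

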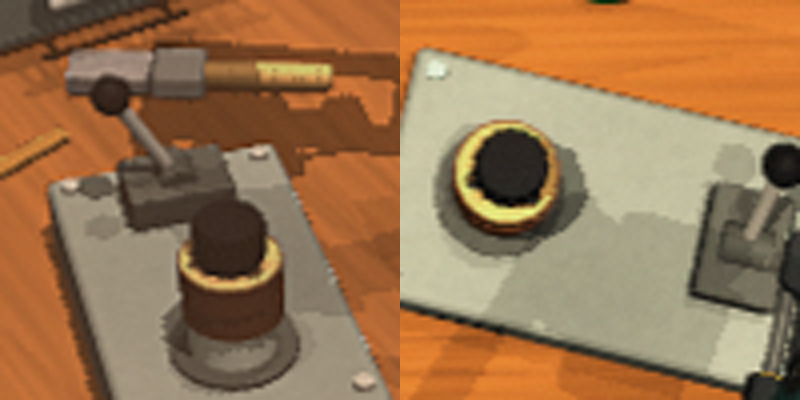

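```bash
python3 -c "
from h import *
print(job_done())"
```

```text
the job is handed in; nothing more can be done
None
```

The drum is assembled, the lever is over and the job is handed in at about 31 s of the 72 s; no verdict is reported.

**What I did**
- I turned the crooked three-hole segment by 33° and lowered it home on the hub.
- The second three-hole segment went over the studs, turned 14°, and sits flush on the first.
- The cap is over the spindle, flat on the drum.
- I pushed the lever until it met its stop at about 13 N.

**Last checks**
- **Heights:** the top faces of the first and second segments measured about 102 mm and 121.5 mm from the scene camera, which reads roughly 1 mm high (expected 100 and 120 mm). After the lever move, the cap top measured 148.4 mm from the top camera and 149.7 mm from the scene camera (expected 148 mm).
- **Lever:** the knob is 38–40 mm to the machine's +x side of the lever axis, which is its end position.
- **Bystanders:** the four-hole segment is within about 0.2 mm of where it began. I did not measure the others, but the arm stayed clear of them.
- **Clearance:** the gripper is well clear and the contact force is about zero.

**Disagreements**
- The two cameras differed by 2–4 mm on horizontal positions.
- The rough network estimates put the cap 3–5 mm from the hub axis. The top-camera depth put it within about 1 mm, which fits the way it slid freely over the spindle.
- A plane fit on the cap top came out tilted by about 0.08 rad. I put that down to points on the cap's edge in the fit, since the cap looks flat in both cameras, but I did not repeat the fit.

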